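# Crank up the screw clamp on a pack of seat-base blanks

### The job

Fit the loose crank fully home onto the square shaft end on top of the clamp's gearbox, easing it on by feel without ramming it. Then wind the crank clockwise by its black handle until the sliding jaw has closed on the wooden pack, and about half a turn more so that the pack is held firmly but not crushed. Leave the crank on the shaft, move the jaw only by the crank, and leave the other things on the table where they are.

Things in the scene. Friction and masses are not known exactly. Their poses are not given: they have to be found in the camera images.
- clamp: Grey screw clamp, bolted to the table. Origin: on the table under the centre of its gearbox (74 x 74 mm, 85 mm high), z up. A steel collar (42 mm wide) on the gearbox reaches 90 mm height. Along its own -y runs the bed: 120 mm wide in x, top at z = 18 mm, from y = -37 to -242 mm.
- seat (a point): Centre of the collar's top face, on the shaft's axis, 90 mm above the table, axes as the clamp's. The crank is fully home when its origin is at this point, its hub standing on the collar. Until it is within 5 mm of home, more than 80 N of contact force between crank and clamp counts as ramming (a light push of 5 to 15 N is plenty).
- shaft_top (a point): Tip of the steel shaft end, 26 mm over the collar: a 16 mm square 18 mm high, then an 8 mm round centring nose (15.6 mm wide, 9 mm at the tip). The square starts at any turn about the vertical, which is not measured (axes here: the clamp's): see it, or turn the crank resting lightly on it until it drops. The shaft resists turning with about 0.3 N m, more when clamping.
- fixed_face (a point): Middle of the fixed jaw's face, at y = -200 mm of the clamp, 50 mm above the table. The fixed jaw is a 110 x 32 mm block, top at z = 82 mm, at the end of the bed.
- jaw: Sliding jaw of the clamp, grey block 110 x 26 x 63 mm, origin at its centre, axes as the clamp's. One clockwise turn of the shaft (seen from above) moves it 16 mm along the clamp's -y, towards the fixed jaw. It starts about 1.3 to 2 turns short of clamping. The screw holds its place when let go.
- jaw_face (a point): Middle of the sliding jaw's clamping face. The jaw is spring-backed: once the pack is pressed against the fixed jaw it stands still, and each further quarter turn adds about 28 N of grip (half a turn 56 N) and makes the crank harder to turn. The pack is held firmly at 25 to 95 N and crushed at 110 N.
- pack: Pack of wooden seat-base blanks standing loose on the clamp's bed between the jaws: 90 mm (x) x 60 mm (y, the clamped thickness) x 52 mm high; origin at the centre of its underside, which is 18 mm above the table.
- crank: Loose steel crank with a black handle, standing on its hub left of the clamp, 0.5 kg, balanced. Origin: centre of the hub's underside, z up. A flat arm (18 mm wide, z = 32 to 42 mm) runs along its +x to the handle, a short one along -x to a round counterweight (34 mm wide, at x = -54 mm, z = 20 to 46 mm). Hub underside: 17.4 mm square socket, 29 mm deep, sides along x and y.
- hub_top (a point): Centre of the hub's top, 46 mm above the crank's origin. The hub is a square block 32 x 32 mm; its flat sides at y = +-16 mm of the crank are free from top to bottom and can be gripped from above.
- handle (a point): Middle of the crank's black handle, an upright sleeve 22 mm in diameter, 52 mm long (z = 46 to 98 mm of the crank), 80 mm from the hub's centre along the crank's +x, 72 mm above its origin. It spins freely on its pin, so fingers holding it can keep their direction while they lead it round.
- cone_a: Bystander, leave alone: grey thread cone, 66 mm wide, 113 mm tall, left of the crank.
- cone_b: Bystander, leave alone: dark blue thread cone, 66 mm wide, 113 mm tall, beyond the clamp.
- tape: Bystander, leave alone: black tape measure case, 62 x 58 x 32 mm.
- screwdriver: Bystander, leave alone: screwdriver lying flat, 200 mm long, 26 mm thick.
- mallet: Bystander, leave alone: rubber mallet lying flat, 260 mm long, head 60 to 80 mm across.
- jar: Bystander, leave alone: glass jar, 64 mm wide, 85 mm tall.
- shears: Bystander, leave alone: shears lying flat, about 200 mm long, 12 mm thick.
- tray: Bystander, leave alone: shallow grey tray of bobbins, 160 x 110 x 35 mm.
Things that resemble listed ones, but are neither listed nor needed, are in the scene too. What is shaped like the crank but green is not meant. What is shaped like the pack but yellow is not meant.

How it is judged:
By the outcome, as a careful person would: the job done as asked, in the order asked, and still so for the second after the job is handed in, with the robot touching nothing.
It also fails if it takes over 72 s, if anything falls off the work surface, if the arm or the gripper's body presses on something with over 40 N, if the wrist force passes 120 N, or if a joint passes its speed limit or range.

### The arm

A 6-joint arm with a two-finger parallel gripper is mounted at the origin on the work surface. World frame = base frame: x ahead of the robot, y to its left, z up, the work surface at z = 0. Lengths are in m, angles in rad, forces in N, time in s.
With the tool pointing down it reaches from about 0.325 to 0.775 m from the base axis. Payload 5.5 kg.
Tool frame: the origin (TCP) lies at the very end of the fingers, on their centre line; the grasp point (between the pads) lies 19 mm behind it (ctrl.hold_point_z is the distance from the TCP to the grasp point, in m); y points along the fingers, z is the direction in which the jaws open and shut, and the axes are right-handed (so a half turn about y gives the same grasp; the last joint's range is limited). The gripper opens to 85 mm and grips with 20 to 120 N. Pads are 22 mm wide; open, the fingers measure 114 mm over their backs; the gripper's body (76 mm by 85 mm) begins 54 mm behind the grasp point. The pads swing forward as they close: fully open they stand 13 mm farther back than shut.
Start: joints at [1.2, 0.091, 1.231, -0, 1.82, -0.057], TCP at [0.185, 0.571, 0.231] pointing down, gripper open.
Joint ranges: [-2.87, 2.87], [-0.86, 2.18], [0.17, 2.46], [-1.51, 4.65], [0.06, 2.69], [-2.65, 2.65]. Speed limits (rad/s): [2.57, 2.57, 3.01, 3.14, 3.14, 3.14].

### API

Orientations are given as a unit quaternion [x, y, z, w].
In Python, from workcell import ctrl, get_image, camera_info, order, nets gives the robot as it stands.
- The arm moves only by the shell command python3 -m creep 'ROWS' [OPENING] [FORCE]. ROWS is JSON, a list of rows, each a list of 2 entries, a list of its own where there are three numbers: the shift along the tool's x, y, z normalised to -1 to 1, where 1 is 0.75 m, then the turn, a rotation vector about the tool's x, y, z normalised to -1 to 1, where 1 is 120 degrees. A call has exactly 5 rows; each row is the pose to reach, as a shift and turn from the pose measured when the call began, along the tool's axes at that moment; what a row does not reach only later rows make up. A row lasts 1/12 s, in which the tool goes at most 41.7 mm and 7.16 degrees, less where a joint would pass 70% of its speed; a pose out of reach is approached as far as the arm can. A call with a number of a shift or a turn outside -1 to 1 is refused whole. A call with a gripper value outside its range is refused whole. OPENING is the closure, from 0 (fully open) to 1 (shut), set as the call begins (- or left out, the last holds). The fingers move at their own pace and stop on an object; FORCE is the grip in N (left out, the last holds). Time passes only in rows, so rows that repeat a pose let the fingers close, or fill a call up. It gives the time, the measured TCP pose, the force and the opening at its end, in the units of the state.
- ctrl.state(): the state, without advancing time (a new reading comes with each control period).
- get_image(name): name is "side" or "top" or "wrist"; returns (picture, depth): 420x560x3 uint8, red, green, blue; 420x560 float32, m along the optical axis (not along the pixel's ray), 0 where there is no reading.
- camera_info(name): a dict with "fx", "fy", "cx", "cy" (pixels), "k1" (the pictures are not rectified: a ray, as slopes to the right and down, at radius r is drawn at 1 + k1 r^2 times it, then the intrinsics apply), "pose" (4x4, takes a point from camera to world coordinates). Camera axes: x right, y up, looking along -z (the intrinsics and any distortion apply to the point x, -y, -z); pixel columns grow to the right and rows downward; lengths in m; the calibration is good to about 2 mm. A picture is of the moment at which its call begins: read the wrist's pose just before it. camera_info takes no time and is no camera call; for the wrist camera it gives the pose at the moment of the call.
- order.finish_job(): hands the job in, once; it reports no verdict.
Trained networks look in the newest picture that a camera, given by its name, has taken for a name from the list of things; names that differ only in an ending like _2 or _b are one class to them, and where a whole thing is asked for, a point or a joint stands for the part that bears it (a point fixed in the world has none). Each returns a list of dicts, best first, with "conf" (0 to 1); they miss things now and then, are a little off and sometimes report something else, mostly with a low value. They report only what shows in the picture. A call takes as long as a camera call. They do not tell look-alikes from the thing itself.
- nets.look_for(camera, target): "box" ([left, top, width, height] in pixels, round what is visible of it).
- nets.masks_of(camera, target): "mask" (420x560 bool, what is visible of it) and "box" ([left, top, width, height] in pixels, round what is visible of it).
The state is a dict: "t": time; "q": joint angles; "joint_velocities": joint speeds; "effort": joint torques, N m; "tool_pos": TCP position; "eef_rot": TCP orientation; "wrist_force": force on the tool from outside, world axes, zero at the start; "wrist_torque": the same for the moment, N m; "opening": opening from 0.0 (shut) to 1.0 (fully open).
Only numpy, scipy, OpenCV 4.12 (cv2) and the standard library are available. Lean on these libraries where they do the work, as an engineer would, in place of code of your own. Each camera call takes 0.05 s, during which the arm holds its last target.

## Working session

There is one attempt and no reset: what is moved stays moved. The work goes in short steps, Python scripts to look and compute and a shell command to move; the robot and the scene stay as the last step left them, time stands still between calls to the robot, and variables do not carry over. Pictures are saved under pics/ and viewed, and the job is handed in when it is done.

```bash
ls; mkdir -p pics; python3 - <<'E'
from workcell import ctrl,get_image,camera_info,order,nets
import cv2
s=ctrl.state();print(s)
for n in ["side","top","wrist"]:
    c=camera_info(n);print(n,c)
    im,d=get_image(n);cv2.imwrite(f"pics/{n}0.png",im[:,:,::-1])
print(ctrl.hold_point_z,ctrl.state()['t'])
E
```

```text
pics
{'t': 0.0, 'q': array([ 1.20032305e+00,  9.18708081e-02,  1.23191067e+00, -4.35538094e-06,
        1.81981881e+00, -5.67287511e-02]), 'joint_velocities': array([ 0.00046211,  0.00012087,  0.00135122, -0.00157085,  0.00077355,
       -0.00046963]), 'effort': array([ 7.33561574e-04, -4.58735597e+01, -4.18023634e+01,  8.23599066e-05,
        1.16068299e-02,  7.72684615e-06]), 'tool_pos': array([0.1850857 , 0.57042822, 0.23012974]), 'eef_rot': array([ 0.69911763, -0.11062036,  0.11032235, -0.69772965]), 'wrist_force': array([0.94643086, 0.35537046, 0.14976741]), 'wrist_torque': array([ 0.05636528,  0.02007581, -0.00719748]), 'opening': 1.0031110574375774}
side {'fx': 475.9100699569961, 'fy': 475.9100699569961, 'cx': 275.3828832207245, 'cy': 202.6406822064197, 'k1': -0.00021914137207707744, 'pose': array([[ 0.91971985,  0.25988931, -0.29423281,  0.161959  ],
       [-0.39234361,  0.63425426, -0.66617417, -0.89533807],
       [ 0.01348687,  0.72813397,  0.68530214,  1.06804774],
       [ 0.        ,  0.        ,  0.        ,  1.        ]])}
top {'fx': 380.0695359371983, 'fy': 380.0695359371983, 'cx': 282.3896948355233, 'cy': 201.31839592405439, 'k1': -0.029556514229977557, 'pose': array([[ 0.01063322,  0.99593901, -0.0894004 ,  0.44264742],
       [-0.99992076,  0.0111929 ,  0.00576133,  0.05229862],
       [ 0.00673858,  0.08933205,  0.9959791 ,  1.33400668],
       [ 0.        ,  0.        ,  0.        ,  1.        ]])}
wrist {'fx': 296.9707350948841, 'fy': 296.9707350948841, 'cx': 279.4954215571376, 'cy': 202.7014743153598, 'k1': -0.06188593751128811, 'pose': array([[ 0.30970473, -0.91758016, -0.24925817,  0.12091221],
       [ 0.95083085,  0.29834445,  0.08313416,  0.59278491],
       [-0.00191747, -0.2627494 ,  0.96486221,  0.371911  ],
       [ 0.        ,  0.        ,  0.        ,  1.        ]])}
0.0187 0.15
```

View pics/top0.png

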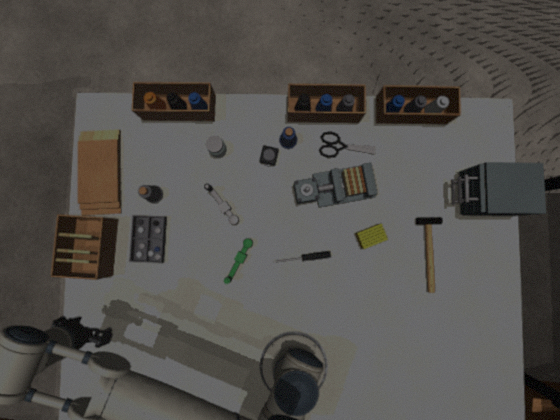

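View pics/side0.png

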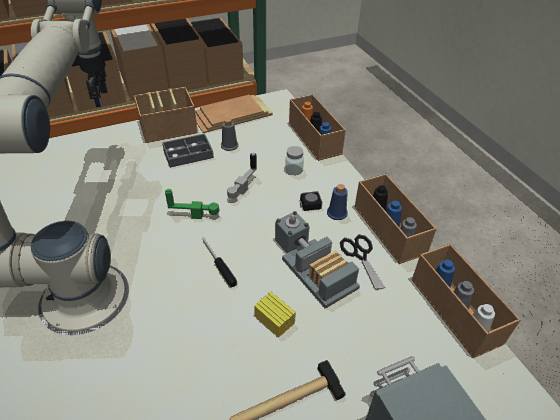

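View pics/wrist0.png

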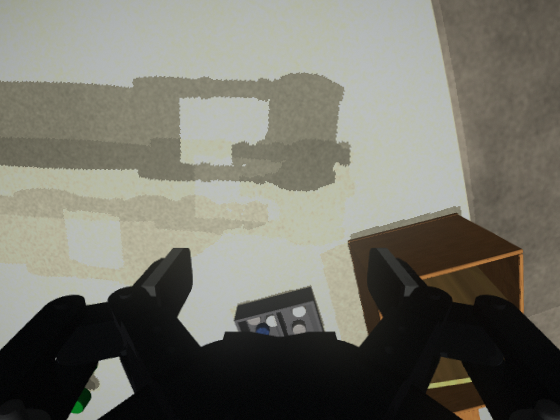

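The top image shows the grey crank at about (222,204), with its black handle at (209,187). The green look-alike is at (239,260) and is not meant. The clamp gearbox is at (306,190), the wooden pack at (357,180), and the yellow look-alike pack at (371,236) is not meant. The only other thing crank-like is the grey screwdriver at (303,257). I choose the grey crank with the black handle and will check it in a crop.

```bash
cat > h.py <<'E'
import numpy as np,cv2
from workcell import ctrl,get_image,camera_info,order,nets
from scipy.spatial.transform import Rotation as R
def K(c): return np.array([[c['fx'],0,c['cx']],[0,c['fy'],c['cy']],[0,0,1.]])
def grid(c,d,h=420,w=560):
    """world points of every pixel"""
    v,u=np.mgrid[0:h,0:w].astype(np.float64)
    x=(u-c['cx'])/c['fx'];y=(v-c['cy'])/c['fy']
    r=np.hypot(x,y);ru=r.copy()
    for _ in range(8): ru=r/(1+c['k1']*ru**2)
    s=np.where(r>0,ru/np.maximum(r,1e-12),1)
    p=np.stack([x*s*d,-y*s*d,-d],-1)
    T=c['pose'];return p@T[:3,:3].T+T[:3,3]
def proj(c,P):
    T=c['pose'];p=(np.atleast_2d(P)-T[:3,3])@T[:3,:3]
    x=p[:,0]/-p[:,2];y=-p[:,1]/-p[:,2];r2=x*x+y*y;f=1+c['k1']*r2
    return np.stack([c['cx']+c['fx']*x*f,c['cy']+c['fy']*y*f],1)
def atz(c,u,v,z):
    d=np.ones((420,560));
    x=(u-c['cx'])/c['fx'];y=(v-c['cy'])/c['fy'];r=np.hypot(x,y);ru=r
    for _ in range(8): ru=r/(1+c['k1']*ru**2)
    s=ru/max(r,1e-12)
    T=c['pose'];dr=T[:3,:3]@np.array([x*s,-y*s,-1]);t=(z-T[2,3])/dr[2]
    return T[:3,3]+t*dr
def move(dp,dyaw=None):
    """world shift / rotvec -> tool units"""
    s=ctrl.state();Rt=R.from_quat(s['eef_rot']).as_matrix()
    return Rt.T@np.asarray(dp)/0.75
E
python3 - <<'E'
from h import *
for n in ["top","side"]:
    c=camera_info(n);im,d=get_image(n);P=grid(c,d)
    np.savez(f"{n}.npz",im=im,d=d)
    for t in ["crank","clamp","jaw","pack","handle"]:
        for m in nets.masks_of(n,t)[:3]:
            k=m['mask']&(d>0);q=P[k]
            if len(q)<5:continue
            hi=q[q[:,2]>np.percentile(q[:,2],80)]
            print(n,t,round(m['conf'],2),m['box'],len(q),'med',np.median(q,0).round(3),'z',np.percentile(q[:,2],[5,50,95]).round(3),'hi',hi.mean(0).round(3))
im=np.load("top.npz")['im'];cr=im[165:290,180:400]
cv2.imwrite("pics/crop_t.png",cv2.resize(cv2.convertScaleAbs(cr[:,:,::-1],alpha=1.8),None,fx=3.6,fy=3.6,interpolation=cv2.INTER_CUBIC))
im=np.load("side.npz")['im'];cr=im[140:310,150:380]
cv2.imwrite("pics/crop_s.png",cv2.resize(cr[:,:,::-1],None,fx=3.4,fy=3.4,interpolation=cv2.INTER_CUBIC))
E
```

```text
top crank 0.74 [225.3, 239.1, 30.1, 44.1] 315 med [0.362 0.189 0.044] z [0.038 0.044 0.098] hi [0.331 0.204 0.077]
top clamp 0.62 [293.8, 159.9, 83.4, 46.9] 2015 med [ 0.601 -0.12   0.077] z [0.014 0.077 0.089] hi [ 0.6   -0.067  0.088]
top jaw 0.77 [319.8, 168.6, 23.3, 29.5] 386 med [ 0.609 -0.13   0.079] z [0.031 0.079 0.085] hi [ 0.613 -0.138  0.085]
top pack 0.88 [343.7, 170.1, 18.4, 26.2] 549 med [ 0.625 -0.195  0.067] z [0.029 0.067 0.072] hi [ 0.631 -0.203  0.071]
top pack 0.57 [355.0, 223.3, 31.5, 23.9] 500 med [ 0.444 -0.256  0.049] z [0.025 0.049 0.054] hi [ 0.445 -0.255  0.054]
top handle 0.74 [224.9, 237.8, 27.0, 42.9] 288 med [0.366 0.186 0.044] z [0.038 0.044 0.098] hi [0.338 0.2   0.073]
top handle 0.68 [203.1, 184.0, 37.1, 39.4] 309 med [0.54  0.245 0.044] z [0.036 0.044 0.098] hi [0.568 0.268 0.072]
side crank 0.67 [165.9, 187.4, 54.9, 32.9] 551 med [0.36  0.179 0.043] z [0.007 0.043 0.092] hi [0.311 0.205 0.073]
side crank 0.66 [226.0, 154.1, 32.9, 46.4] 451 med [0.542 0.237 0.044] z [0.013 0.044 0.095] hi [0.599 0.285 0.08 ]
side clamp 0.75 [275.2, 207.7, 88.7, 102
[... 337 characters left out ...]
0.86 [294.5, 239.8, 35.4, 29.7] 707 med [ 0.604 -0.148  0.072] z [0.039 0.072 0.085] hi [ 0.611 -0.142  0.084]
side jaw 0.5 [226.6, 153.6, 30.0, 44.3] 525 med [0.544 0.241 0.043] z [0.001 0.043 0.095] hi [0.593 0.282 0.078]
side pack 0.75 [251.4, 293.7, 42.0, 39.8] 1164 med [ 0.438 -0.274  0.049] z [0.005 0.049 0.054] hi [ 0.448 -0.266  0.053]
side pack 0.74 [309.8, 251.1, 38.7, 32.4] 639 med [ 0.62  -0.201  0.068] z [0.032 0.068 0.073] hi [ 0.633 -0.205  0.072]
side handle 0.95 [226.0, 154.0, 34.1, 45.1] 533 med [0.542 0.238 0.043] z [0.001 0.043 0.094] hi [0.592 0.281 0.077]
side handle 0.77 [164.4, 191.3, 52.5, 30.3] 559 med [0.358 0.179 0.043] z [0.008 0.043 0.095] hi [0.3   0.211 0.079]
```

View pics/crop_t.png

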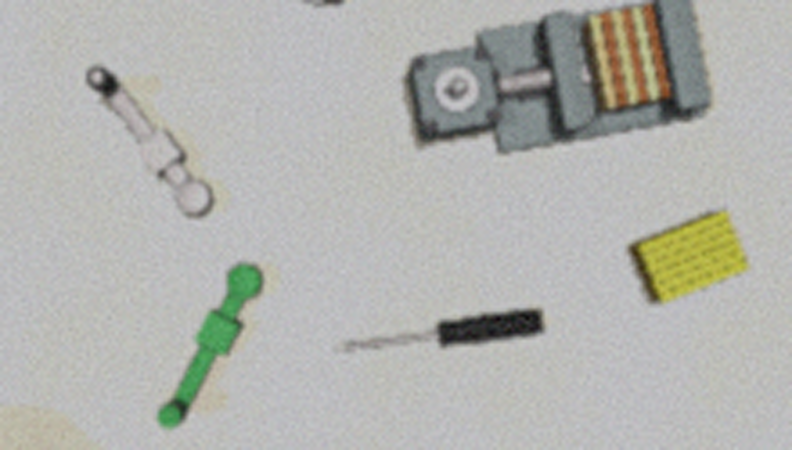

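View pics/crop_s.png

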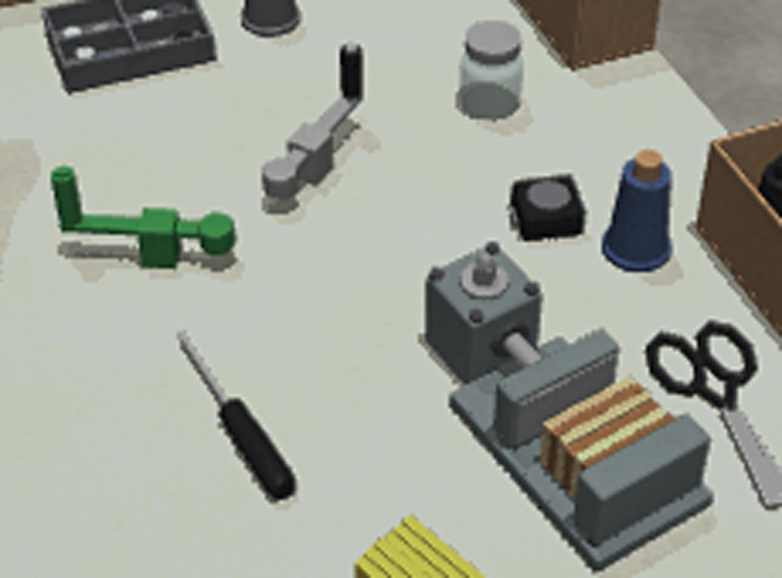

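The crops confirm the grey crank with the black handle as the right one. Its handle is at crop (103,80), hub at (160,150) and counterweight at (195,197). The square shaft is on the gearbox at crop (457,88). Now I'll measure.

```bash
python3 - <<'E'
from h import *
for n in ["top","side"]:
    c=camera_info(n);z=np.load(n+".npz");d=z['d'];im=z['im'];P=grid(c,d)
    k=(d>0)&(P[...,0]>.45)&(P[...,0]<.63)&(P[...,1]>.17)&(P[...,1]<.32)&(P[...,2]>.03)&(P[...,2]<.12)
    q=P[k]; 
    hd=q[q[:,2]>.085]; print(n,'handle top',hd.mean(0).round(4),len(hd), q[:,2].max())
    b=q[(q[:,2]<.06)]
    m=b.mean(0);u,s,vt=np.linalg.svd(b[:,:2]-m[:2]);a=vt[0]; 
    if a@(hd.mean(0)[:2]-m[:2])<0:a=-a
    l=(b[:,:2]-m[:2])@a; w=(b[:,:2]-m[:2])@np.array([-a[1],a[0]])
    print('axis deg',np.degrees(np.arctan2(a[1],a[0])),'ext',l.min(),l.max(),'end cw centre',m[:2]+a*(l.min()+.017),'hub',m[:2]+a*(l.min()+.071))
    for e in np.arange(l.min(),l.max(),.008):
        j=(l>=e)&(l<e+.008); print(round(e-l.min(),3),j.sum(),(w[j].min().round(4),w[j].max().round(4)),b[j,2].mean().round(3))
    # clamp
    k=(d>0)&(P[...,0]>.5)&(P[...,0]<.72)&(P[...,1]>-.35)&(P[...,1]<.05)
    q=P[k]; t=q[(q[:,2]>.081)&(q[:,2]<.087)&(q[:,1]>-.1)]
    print('gearbox top',len(t),t.min(0),t.max(0),cv2.minAreaRect((t[:,:2]*1000).astype(np.float32)))
    t=q[(q[:,2]>.07)&(q[:,1]<-.1)]
    t=q[q[:,2]>.1];print('shaft',len(t),t.mean(0) if len(t) else 0)
    t=q[(q[:,2]>.095)];print('shaft',len(t),t.mean(0) if len(t) else 0,t[:,2].max() if len(t) else 0)
    t=q[(q[:,2]>.012)&(q[:,1]<-.1)];print('bed',cv2.minAreaRect((t[:,:2]*1000).astype(np.float32)))
E
```

```text
top handle top [0.5994 0.2929 0.0975] 37 0.10466873543799005
axis deg 38.398692505370256 ext -0.06691443775775535 0.07923811138465554 end cw centre [0.49564074 0.2110654 ] hub [0.53796096 0.24460642]
0.0 19 (np.float64(-0.0133), np.float64(0.013)) 0.044
0.008 21 (np.float64(-0.0153), np.float64(0.0162)) 0.045
0.016 25 (np.float64(-0.016), np.float64(0.0172)) 0.044
0.024 17 (np.float64(-0.0134), np.float64(0.0105)) 0.045
0.032 11 (np.float64(-0.0068), np.float64(0.0075)) 0.042
0.04 13 (np.float64(-0.0085), np.float64(0.009)) 0.042
0.048 16 (np.float64(-0.0143), np.float64(0.0146)) 0.043
0.056 22 (np.float64(-0.0157), np.float64(0.0149)) 0.046
0.064 23 (np.float64(-0.0151), np.float64(0.016)) 0.046
0.072 21 (np.float64(-0.0155), np.float64(0.015)) 0.046
0.08 21 (np.float64(-0.0152), np.float64(0.0161)) 0.045
0.088 12 (np.float64(-0.0072), np.float64(0.0078)) 0.041
0.096 14 (np.float64(-0.0083), np.float64(0.0094)) 0.041
0.104 11 (np.float64(-0.0075), np.float64(0.0073)) 0.043
0.112 13 (np.float64(-0.0083), np.float64(0.0082)) 0.04
0.12 12 (np.float64(-0.0075), np.float64(0.0091)) 0.041
[... 1667 characters left out ...]
.0069)) 0.041
0.128 9 (np.float64(-0.007), np.float64(0.0115)) 0.041
0.136 13 (np.float64(-0.0073), np.float64(0.0114)) 0.045
0.144 21 (np.float64(-0.0091), np.float64(0.012)) 0.05
0.152 9 (np.float64(-0.0077), np.float64(0.0053)) 0.048
0.16 2 (np.float64(-0.0052), np.float64(-0.005)) 0.039
gearbox top 234 [ 0.55344241 -0.08062905  0.08105205] [0.63620383 0.00471492 0.08698881] ((593.294677734375, -37.44095993041992), (75.70178985595703, 77.31349182128906), 9.657342910766602)
shaft 40 [ 0.59313832 -0.03943126  0.1098564 ]
shaft 49 [ 0.59332078 -0.04010276  0.10769553] 0.1187893449696047
bed ((620.29443359375, -183.24880981445312), (120.53096008300781, 190.56924438476562), 11.456415176391602)
```

```bash
cat >> h.py <<'E'
def Rtool(yaw):
    """tool y down, z (opening) at yaw in world"""
    z=np.array([np.cos(yaw),np.sin(yaw),0]);y=np.array([0,0,-1.]);return np.stack([np.cross(y,z),y,z],1)
def plan(tcp,yaw):
    s=ctrl.state();A=R.from_quat(s['eef_rot']).as_matrix()
    dp=A.T@(np.asarray(tcp)-s['tool_pos'])/.75
    rv=R.from_matrix(A.T@Rtool(yaw)).as_rotvec()/np.radians(120)
    print('from',s['tool_pos'].round(4),'shift',dp.round(4),'turn',rv.round(4),'dist',round(float(np.linalg.norm(dp)*.75),3),'deg',round(float(np.linalg.norm(rv)*120),1),'t',s['t'])
def tell():
    s=ctrl.state();A=R.from_quat(s['eef_rot']).as_matrix()
    print('t',round(s['t'],2),'tcp',s['tool_pos'].round(4),'zyaw',np.degrees(np.arctan2(A[1,2],A[0,2])).round(2),'tilt',np.degrees(np.arccos(-A[2,1])).round(2),'F',s['wrist_force'].round(2),'M',s['wrist_torque'].round(3),'open',round(s['opening'],3),'q',s['q'].round(2))
E
python3 - <<'E'
from h import *
tell()
for y in (38.4+90,38.4-90): plan([.537,.242,.22],np.radians(y))
c=camera_info('wrist');s=ctrl.state();A=R.from_quat(s['eef_rot']).as_matrix()
print('cam in tool',A.T@(c['pose'][:3,3]-s['tool_pos']),(A.T@c['pose'][:3,:3]).round(3))
E
```

```text
t 0.75 tcp [0.1852 0.5707 0.2313] zyaw 72.02 tilt 0.0 F [ 0.54 -0.24  0.92] M [-0.077 -0.074 -0.04 ] open 1.003 q [ 1.2   0.09  1.23  0.    1.82 -0.06]
from [0.1852 0.5707 0.2313] shift [ 0.5815  0.0151 -0.2721] turn [-0.     -0.4698  0.    ] dist 0.482 deg 56.4 t 0.75
from [0.1852 0.5707 0.2313] shift [ 0.5815  0.0151 -0.2721] turn [-0.      1.0302 -0.    ] dist 0.482 deg 123.6 t 0.75
cam in tool [-0.06795609 -0.14165458  0.00116435] [[ 0.001 -0.965 -0.263]
 [ 0.     0.263 -0.965]
 [ 1.     0.001  0.   ]]
```

```bash
python3 -m creep '[[[0.5815,0.0151,-0.2721],[0,1,0]],[[0.5815,0.0151,-0.2721],[0,1,0]],[[0.5815,0.0151,-0.2721],[0,1,0]],[[0.5815,0.0151,-0.2721],[0,1,0]],[[0.5815,0.0151,-0.2721],[0,1,0]]]' 0; python3 -c "
from h import *
tell();plan([.537,.242,.22],np.radians(-51.6))"
```

```text
t: 1.17
tool_pos: [0.3383, 0.4271, 0.2265]
eef_rot: [-0.63, 0.322, -0.322, 0.63]
wrist_force: [0.1, -0.3, 0.0]
opening: 1.0
t 1.17 tcp [0.3383 0.4271 0.2265] zyaw 35.9 tilt 0.03 F [ 0.11 -0.33  0.  ] M [ 0.071 -0.002 -0.023] open 1.0 q [ 0.84 -0.06  1.39 -0.    1.81  0.21]
from [0.3383 0.4271 0.2265] shift [0.3552 0.0087 0.0699] turn [-2.000e-04  7.291e-01 -2.000e-04] dist 0.272 deg 87.5 t 1.1667
```

```bash
python3 -m creep '[[[0.355,0.009,0.07],[0,0.729,0]],[[0.355,0.009,0.07],[0,0.729,0]],[[0.355,0.009,0.07],[0,0.729,0]],[[0.355,0.009,0.07],[0,0.729,0]],[[0.355,0.009,0.07],[0,0.729,0]]]'; python3 -c "
from h import *
tell();plan([.537,.242,.22],np.radians(-51.6))"
```

```text
t: 1.58
tool_pos: [0.4908, 0.2847, 0.2216]
eef_rot: [-0.5, 0.5, -0.5, 0.501]
wrist_force: [-0.2, 0.4, 0.8]
opening: 1.0
t 1.58 tcp [0.4908 0.2847 0.2216] zyaw 0.05 tilt 0.05 F [-0.18  0.38  0.83] M [ 0.039 -0.019 -0.032] open 1.0 q [0.47 0.   1.34 0.   1.8  0.46]
from [0.4908 0.2847 0.2216] shift [0.057  0.0022 0.0615] turn [-2.000e-04  4.304e-01 -4.000e-04] dist 0.063 deg 51.6 t 1.5833
```

```bash
python3 -m creep '[[[0.057,0.002,0.0615],[0,0.43,0]],[[0.057,0.002,0.0615],[0,0.43,0]],[[0.057,0.002,0.0615],[0,0.43,0]],[[0.057,0.002,0.0615],[0,0.43,0]],[[0.057,0.002,0.0615],[0,0.43,0]]]'; python3 -m creep '[[[-0.0001,0.002,0.0001],[0,0.132,0]],[[0,0.002,0],[0,0.132,0]],[[0,0.002,0],[0,0.132,0]],[[0,0.002,0],[0,0.132,0]],[[0,0.002,0],[0,0.132,0]]]'; python3 - <<'E'
from h import *
tell();plan([.537,.242,.22],np.radians(-51.6))
c=camera_info('wrist');im,d=get_image('wrist');np.savez('w1.npz',im=im,d=d,**{k:c[k] for k in c})
cv2.imwrite('pics/w1.png',im[:,:,::-1]);P=grid(c,d)
for n in ('crank','hub_top','handle'):
    for m in nets.masks_of('wrist',n)[:2]: print(n,m['conf'],m['box'])
k=(d>0)&(P[...,2]>.02)&(P[...,2]<.115)&(np.hypot(P[...,0]-.537,P[...,1]-.242)<.12);q=P[k];print(len(q))
t=q[(q[:,2]>.0445)&(q[:,2]<.0475)&(np.hypot(q[:,0]-.537,q[:,1]-.242)<.026)];print('hubtop',len(t),t.mean(0),cv2.minAreaRect((t[:,:2]*1000).astype(np.float32)))
t=q[(q[:,2]>.095)];print('handle',len(t),t.mean(0) if len(t) else 0)
E
```

```text
t: 2.0
tool_pos: [0.5375, 0.2412, 0.2199]
eef_rot: [-0.322, 0.63, -0.629, 0.322]
wrist_force: [0.1, -0.5, -0.3]
opening: 0.993
t: 2.42
tool_pos: [0.5375, 0.2412, 0.2184]
eef_rot: [-0.232, 0.668, -0.668, 0.233]
wrist_force: [0.2, 0.3, -0.7]
opening: 0.999
t 2.42 tcp [0.5375 0.2412 0.2184] zyaw -51.61 tilt 0.03 F [ 0.24  0.29 -0.75] M [ 0.007 -0.076 -0.024] open 0.999 q [0.36 0.06 1.29 0.   1.8  1.26]
from [0.5375 0.2412 0.2184] shift [-0.0001 -0.0021 -0.0013] turn [ 0.0002 -0.     -0.0002] dist 0.002 deg 0.0 t 2.4167
crank 0.66 [266.1, 92.2, 28.8, 153.9]
crank 0.63 [181.9, 280.5, 104.0, 55.1]
hub_top 0.62 [264.6, 92.8, 29.1, 150.6]
hub_top 0.56 [186.4, 279.5, 95.5, 57.7]
handle 0.82 [262.1, 90.6, 30.7, 154.3]
handle 0.81 [184.9, 279.4, 98.4, 58.6]
3282
hubtop 683 [0.5373436  0.24514263 0.04529328] ((537.2109375, 244.99134826660156), (32.35831069946289, 31.691186904907227), 38.403465270996094)
handle 519 [0.59974069 0.29402641 0.09837438]
```

View pics/w1.png

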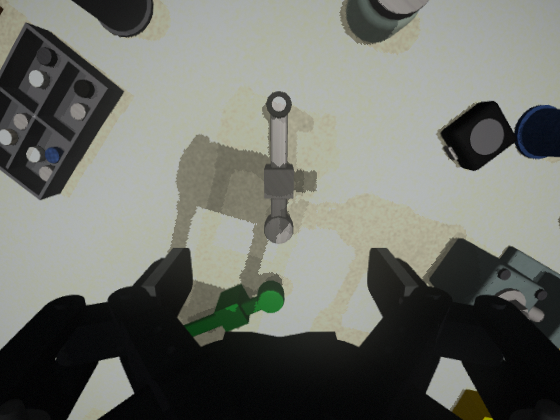

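The wrist view puts the crank vertical in the image, with its hub at (279,181), handle at (279,103) and counterweight at (279,228). Measured from depth, the hub top is (0.537,0.245,0.046) and the handle is 79 mm away at 38°, both matching the given sizes. Descending.

```bash
python3 -c "
from h import *
plan([.5373,.2449,.05],np.radians(-51.6));plan([.5373,.2449,.013],np.radians(-51.6))"
```

```text
from [0.5375 0.2412 0.2184] shift [-0.0027  0.2245 -0.0039] turn [ 0.0002 -0.0004 -0.0002] dist 0.168 deg 0.1 t 2.6167
from [0.5375 0.2412 0.2184] shift [-0.0027  0.2739 -0.0039] turn [ 0.0002 -0.0004 -0.0002] dist 0.205 deg 0.1 t 2.6167
```

```bash
python3 -m creep '[[[-0.0027,0.05,-0.0039],[0,0,0]],[[-0.0027,0.1,-0.0039],[0,0,0]],[[-0.0027,0.15,-0.0039],[0,0,0]],[[-0.0027,0.19,-0.0039],[0,0,0]],[[-0.0027,0.2245,-0.0039],[0,0,0]]]'; python3 -m creep '[[[0,0.01,0],[0,0,0]],[[0,0.02,0],[0,0,0]],[[0,0.03,0],[0,0,0]],[[0,0.04,0],[0,0,0]],[[0,0.05,0],[0,0,0]]]'; python3 -c "
from h import *
tell();plan([.5373,.2449,.013],np.radians(-51.6))"
```

```text
t: 3.03
tool_pos: [0.5362, 0.2445, 0.047]
eef_rot: [-0.233, 0.668, -0.668, 0.232]
wrist_force: [-0.2, 0.2, -0.0]
opening: 1.003
t: 3.45
tool_pos: [0.5373, 0.245, 0.011]
eef_rot: [-0.232, 0.668, -0.668, 0.233]
wrist_force: [-0.9, 0.6, 0.1]
opening: 1.001
t 3.45 tcp [0.5373 0.245  0.011 ] zyaw -51.6 tilt 0.06 F [-0.95  0.65  0.06] M [-0.017  0.074  0.011] open 1.001 q [0.37 0.13 1.58 0.   1.43 1.27]
from [0.5373 0.245  0.011 ] shift [ 0.0001 -0.0027  0.    ] turn [ 0.      0.     -0.0005] dist 0.002 deg 0.1 t 3.45
```

```bash
python3 -m creep '[[[0,-0.002,0],[0,0,0]],[[0,-0.002,0],[0,0,0]],[[0,-0.002,0],[0,0,0]],[[0,-0.002,0],[0,0,0]],[[0,-0.002,0],[0,0,0]]]' 1 70;  python3 -m creep '[[[0,0,0],[0,0,0]],[[0,0,0],[0,0,0]],[[0,0,0],[0,0,0]],[[0,0,0],[0,0,0]],[[0,0,0],[0,0,0]]]'; python3 -c "
from h import *
tell()"
```

```text
t: 3.87
tool_pos: [0.5382, 0.245, 0.0138]
eef_rot: [-0.231, 0.668, -0.668, 0.234]
wrist_force: [-0.3, -0.6, -4.7]
opening: 0.365
t: 4.28
tool_pos: [0.5382, 0.245, 0.0137]
eef_rot: [-0.231, 0.668, -0.668, 0.234]
wrist_force: [-0.1, -0.0, -0.0]
opening: 0.364
t 4.28 tcp [0.5382 0.245  0.0137] zyaw -51.6 tilt 0.19 F [-0.08 -0.01 -0.01] M [-0.026 -0.1   -0.013] open 0.364 q [ 0.37  0.13  1.58 -0.    1.43  1.27]
```

```bash
python3 -m creep '[[[0,-0.02,0],[0,0,0]],[[0,-0.06,0],[0,0,0]],[[0,-0.11,0],[0,0,0]],[[0,-0.16,0],[0,0,0]],[[0,-0.2,0],[0,0,0]]]'; python3 -c "
from h import *
tell();plan([.4975,-.036,.165],np.radians(-51.6))"
```

```text
t: 4.7
tool_pos: [0.5373, 0.2448, 0.1653]
eef_rot: [-0.232, 0.668, -0.668, 0.234]
wrist_force: [1.3, 1.2, -4.7]
opening: 0.367
t 4.7 tcp [0.5373 0.2448 0.1653] zyaw -51.59 tilt 0.15 F [ 1.26  1.24 -4.71] M [ 0.061 -0.112 -0.003] open 0.367 q [0.37 0.06 1.38 0.   1.7  1.27]
from [0.5373 0.2448 0.1653] shift [ 2.742e-01 -1.000e-04  2.604e-01] turn [-0.0003  0.     -0.0012] dist 0.284 deg 0.2 t 4.7
```

Fz reads −4.7 N, which is the crank's weight, so it is held. Carrying it to a viewing pose beside the shaft.

```bash
python3 -m creep '[[[0.03,0,0.028],[0,0,0]],[[0.07,0,0.066],[0,0,0]],[[0.105,0,0.1],[0,0,0]],[[0.14,0,0.133],[0,0,0]],[[0.175,0,0.166],[0,0,0]]]'; python3 -m creep '[[[0.12,0,0.114],[0,0,0]],[[0.12,0,0.114],[0,0,0]],[[0.12,0,0.114],[0,0,0]],[[0.12,0,0.114],[0,0,0]],[[0.12,0,0.114],[0,0,0]]]';python3 - <<'E'
from h import *
tell();plan([.4975,-.036,.165],np.radians(-51.6))
E
```

```text
t: 5.12
tool_pos: [0.5105, 0.0643, 0.1635]
eef_rot: [-0.233, 0.668, -0.667, 0.233]
wrist_force: [1.2, -0.9, -5.6]
opening: 0.368
t: 5.53
tool_pos: [0.4921, -0.0607, 0.1621]
eef_rot: [-0.232, 0.669, -0.667, 0.23]
wrist_force: [0.6, 0.0, -5.9]
opening: 0.363
t 5.53 tcp [ 0.4921 -0.0607  0.1621] zyaw -51.84 tilt 0.17 F [ 0.61  0.04 -5.91] M [ 0.085 -0.019  0.011] open 0.363 q [-0.19 -0.19  1.63  0.    1.71  0.71]
from [ 0.4921 -0.0607  0.1621] shift [-0.026  -0.0038 -0.0215] turn [ 0.0013 -0.002   0.0006] dist 0.025 deg 0.3 t 5.5333
```

```bash
python3 -m creep '[[[-0.026,-0.004,-0.0215],[0,0,0]],[[-0.026,-0.004,-0.0215],[0,0,0]],[[-0.026,-0.004,-0.0215],[0,0,0]],[[-0.026,-0.004,-0.0215],[0,0,0]],[[-0.026,-0.004,-0.0215],[0,0,0]]]';python3 - <<'E'
from h import *
tell()
c=camera_info('wrist');im,d=get_image('wrist');np.savez('w2.npz',im=im,d=d,**{k:c[k] for k in c})
cv2.imwrite('pics/w2.png',im[:,:,::-1])
p=proj(c,[.5935,-.036,.116])[0];print(p)
u,v=p.astype(int);u=max(50,min(510,u));v=max(50,min(370,v))
cv2.imwrite('pics/w2c.png',cv2.resize(im[v-50:v+50,u-50:u+50,::-1],None,fx=6,fy=6,interpolation=cv2.INTER_CUBIC))
E
```

```text
t: 5.95
tool_pos: [0.4973, -0.0354, 0.1646]
eef_rot: [-0.233, 0.669, -0.667, 0.231]
wrist_force: [-0.3, 0.2, -5.8]
opening: 0.361
t 5.95 tcp [ 0.4973 -0.0354  0.1646] zyaw -51.76 tilt 0.23 F [-0.27  0.25 -5.76] M [0.012 0.037 0.039] open 0.361 q [-0.14 -0.18  1.61  0.    1.71  0.76]
[379.86438503 108.31128758]
```

View pics/w2.png

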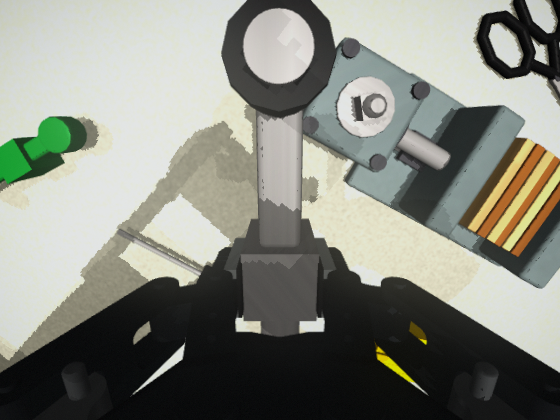

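View pics/w2c.png

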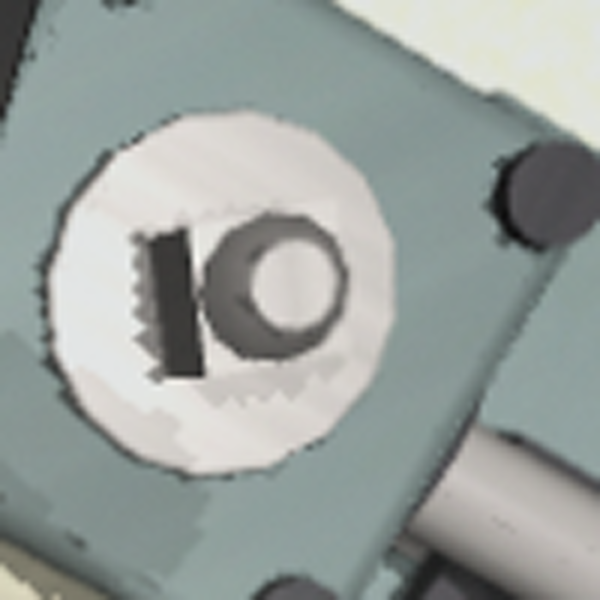

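```bash
python3 - <<'E'
from h import *
z=np.load('w2.npz');c={k:z[k] for k in ('fx','fy','cx','cy','k1','pose')};d=z['d']
f=lambda x,y,h:atz(c,329+x/6-.4,58+y/6-.4,h)
print('nose',f(295,283,.116),'nosebase',f(276,285,.108))
A=f(191,228,.108);B=f(205,378,.108);C=f(330,208,.108)
C0=f(141,235,.090);D0=f(158,382,.090)
for a,b in ((A,B),(A,C),(C0,D0)): 
    e=b-a;print(np.linalg.norm(e),np.degrees(np.arctan2(e[1],e[0]))%90)
print('collar',f(222,293,.090))
mid=(A+B)/2; e=(B-A)[:2];e/=np.linalg.norm(e);n=np.array([-e[1],e[0]])
for s in (1,-1): print('sq centre',mid[:2]+s*n*.008)
P=grid(c,d)
k=(d>0)&(np.hypot(P[...,0]-.5935,P[...,1]+.036)<.03);q=P[k]
for lo,hi in ((.113,.119),(.1,.112),(.088,.092)):
    t=q[(q[:,2]>lo)&(q[:,2]<hi)];print(lo,len(t),t.mean(0).round(4) if len(t) else 0, cv2.minEnclosingCircle((t[:,:2]*1000).astype(np.float32)) if len(t) else 0)
# held crank: handle top
k=(d>0)&(P[...,2]>.24)&(P[...,2]<.262);t=P[k];print('handle',len(t),t.mean(0),t[:,2].max())
s=ctrl.state()['tool_pos'];h=t.mean(0)-s;print(np.degrees(np.arctan2(h[1],h[0])),np.hypot(h[0],h[1]),h[2])
E
```

```text
nose [ 0.59423657 -0.03355313  0.116     ] nosebase [ 0.59468495 -0.03380471  0.108     ]
0.015684636536964724 47.25928080800543
0.014933791899811326 46.79429466999306
0.016820020272499448 48.208895049907454
collar [ 0.59414962 -0.03317331  0.09      ]
sq centre [ 0.59385028 -0.03397042]
sq centre [ 0.58209936 -0.02311151]
0.113 238 [ 0.594  -0.0334  0.1147] ((593.8759765625, -33.487430572509766), 5.8334832191467285)
0.1 382 [ 0.5919 -0.0315  0.1079] ((594.1461181640625, -33.527408599853516), 11.173895835876465)
0.088 1869 [ 0.5932 -0.0324  0.0891] ((593.9799194335938, -33.5756950378418), 20.939598083496094)
handle 39774 [ 0.51471945 -0.01969252  0.25170338] 0.26199968150751735
42.5632340107991 0.023542592472826286 0.08695266600861035
```

```bash
python3 - <<'E'
from h import *
z=np.load('w2.npz');c={k:z[k] for k in ('fx','fy','cx','cy','k1','pose')};d=z['d'];P=grid(c,d)
s=ctrl.state();A=R.from_quat(s['eef_rot']).as_matrix();T=(P-s['tool_pos'])@A
v,u=np.mgrid[0:420,0:560]
for name,b in (('handle',(220,340,0,118)),('arm',(255,305,125,235)),('hub',(235,325,240,330))):
    k=(d>0)&(u>=b[0])&(u<b[1])&(v>=b[2])&(v<b[3]);t=T[k]
    h=-t[:,1]; print(name,len(t),np.percentile(h,[5,25,50,75,95]).round(4))
    top=t[(h>np.median(h)-.004)&(h<np.median(h)+.006)]
    print('  x',np.percentile(top[:,0],[1,50,99]).round(4),'z',np.percentile(top[:,2],[1,50,99]).round(4),'mean',top.mean(0).round(4))
E
```

```text
handle 10844 [-0.1661 -0.0805  0.0826  0.0834  0.0865]
  x [-0.088  -0.0768 -0.0691] z [-0.0121 -0.0023  0.0076] mean [-0.0779 -0.0835 -0.0022]
arm 5489 [-0.1655  0.0262  0.0268  0.0273  0.028 ]
  x [-0.0654 -0.0455 -0.0225] z [-0.011  -0.0022  0.0066] mean [-0.045  -0.0268 -0.0022]
hub 8070 [-0.1652  0.0291  0.0311  0.0317  0.037 ]
  x [-0.0188 -0.0015  0.0226] z [-0.0191 -0.0019  0.0151] mean [-0.0008 -0.0313 -0.002 ]
```

The crop shows the 16 mm square's left face dark at crop x 150–205, y 228–380, with the nose at (295,283). The square is at about 47.2° mod 90 and its axis at (0.594,−0.0335), and the top camera agrees. The crank needs about +9° of turn. Hovering over the shaft next.

```bash
python3 -c "
from h import *
plan([.5954,-.0335,.150],np.radians(-42.8))"
```

```text
from [ 0.4974 -0.0356  0.1648] shift [-0.1045  0.0192  0.0787] turn [ 0.0016 -0.0749  0.0007] dist 0.099 deg 9.0 t 6.0
```

```bash
python3 -m creep '[[[-0.03,0,0.022],[0,-0.02,0]],[[-0.06,0,0.044],[0,-0.04,0]],[[-0.085,0.005,0.064],[0,-0.06,0]],[[-0.1045,0.015,0.0787],[0.0016,-0.075,0]],[[-0.1045,0.019,0.0787],[0.0016,-0.075,0.0007]]]';python3 - <<'E'
from h import *
tell();plan([.5954,-.0335,.139],np.radians(-42.8))
im,d=get_image('side');im2,_=get_image('top')
u,v=proj(camera_info('side'),[.594,-.0335,.12])[0].astype(int)
a=cv2.resize(im[v-50:v+50,u-55:u+55,::-1],(550,500),interpolation=cv2.INTER_CUBIC)
cv2.imwrite('pics/s3.png',a)
E
```

```text
t: 6.42
tool_pos: [0.5974, -0.0334, 0.1478]
eef_rot: [-0.284, 0.648, -0.647, 0.283]
wrist_force: [-0.9, 0.8, -5.5]
opening: 0.365
t 6.42 tcp [ 0.5974 -0.0334  0.1478] zyaw -42.68 tilt 0.07 F [-0.87  0.84 -5.45] M [ 0.016  0.094 -0.014] open 0.365 q [-0.11  0.09  1.38  0.    1.67  0.63]
from [ 0.5974 -0.0334  0.1478] shift [ 0.0019  0.0118 -0.0018] turn [0.0005 0.001  0.0003] dist 0.009 deg 0.1 t 6.4167
```

View pics/s3.png

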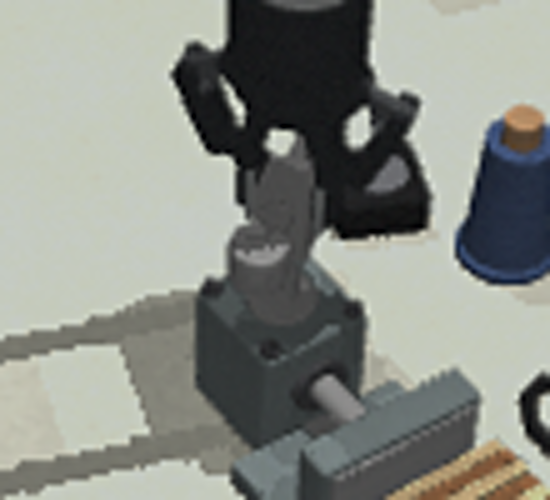

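The side view shows the held crank's hub over the collar (crop 285,300), with the counterweight toward the camera. Nothing is in the way, so I'm lowering gently.

```bash
python3 -m creep '[[[0.0019,0.004,-0.0018],[0,0.001,0]],[[0.0019,0.008,-0.0018],[0,0.001,0]],[[0.0019,0.012,-0.0018],[0,0.001,0]],[[0.0019,0.015,-0.0018],[0,0.001,0]],[[0.0019,0.018,-0.0018],[0,0.001,0]]]';python3 -m creep '[[[0,0.002,0],[0,0,0]],[[0,0.004,0],[0,0,0]],[[0,0.006,0],[0,0,0]],[[0,0.007,0],[0,0,0]],[[0,0.007,0],[0,0,0]]]';python3 - <<'E'
from h import *
tell();plan([.5954,-.0335,.122],np.radians(-42.8))
E
```

```text
t: 6.93
tool_pos: [0.5926, -0.0336, 0.1348]
eef_rot: [-0.283, 0.649, -0.648, 0.281]
wrist_force: [-0.1, 0.1, -4.8]
opening: 0.367
t: 7.35
tool_pos: [0.5925, -0.0336, 0.1293]
eef_rot: [-0.283, 0.649, -0.648, 0.281]
wrist_force: [0.7, -0.8, -6.3]
opening: 0.362
t 7.35 tcp [ 0.5925 -0.0336  0.1293] zyaw -42.94 tilt 0.21 F [ 0.75 -0.82 -6.3 ] M [ 0.004 -0.013 -0.03 ] open 0.362 q [-0.11  0.08  1.42 -0.    1.64  0.64]
from [ 0.5925 -0.0336  0.1293] shift [-0.0028  0.0097  0.0028] turn [ 0.0014 -0.0012  0.0011] dist 0.008 deg 0.3 t 7.35
```

```bash
python3 -m creep '[[[-0.0025,0,0.0025],[0,0,0]],[[-0.0025,0.001,0.0025],[0.001,0,0.001]],[[-0.0025,0.002,0.0025],[0.001,0,0.001]],[[-0.0025,0.003,0.0025],[0.001,0,0.001]],[[-0.0025,0.004,0.0025],[0.001,0,0.001]]]';python3 - <<'E'
from h import *
tell();plan([.5954,-.0335,.122],np.radians(-42.8))
E
```

```text
t: 7.77
tool_pos: [0.5951, -0.0335, 0.1262]
eef_rot: [-0.283, 0.649, -0.648, 0.282]
wrist_force: [0.2, -0.9, -5.3]
opening: 0.364
t 7.77 tcp [ 0.5951 -0.0335  0.1262] zyaw -42.94 tilt 0.06 F [ 0.21 -0.87 -5.29] M [-0.063  0.02   0.04 ] open 0.364 q [-0.11  0.09  1.42  0.    1.63  0.64]
from [ 0.5951 -0.0335  0.1262] shift [-0.0003  0.0056  0.0003] turn [ 0.0005 -0.0012  0.0001] dist 0.004 deg 0.1 t 7.7667
```

```bash
python3 -m creep '[[[0,0.001,0],[0,0,0]],[[0,0.002,0],[0,0,0]],[[0,0.003,0],[0,0,0]],[[0,0.004,0],[0,0,0]],[[0,0.0045,0],[0,0,0]]]';python3 - <<'E'
from h import *
tell()
E
python3 -m creep '[[[0,0.0005,0],[0,0,0]],[[0,0.001,0],[0,0,0]],[[0,0.0015,0],[0,0,0]],[[0,0.002,0],[0,0,0]],[[0,0.0025,0],[0,0,0]]]';python3 - <<'E'
from h import *
tell()
E
```

```text
t: 8.18
tool_pos: [0.5953, -0.0336, 0.1229]
eef_rot: [-0.282, 0.648, -0.648, 0.282]
wrist_force: [0.9, -1.1, -4.8]
opening: 0.364
t 8.18 tcp [ 0.5953 -0.0336  0.1229] zyaw -42.95 tilt 0.02 F [ 0.92 -1.15 -4.84] M [-0.119 -0.197 -0.02 ] open 0.364 q [-0.11  0.09  1.43  0.    1.63  0.64]
t: 8.6
tool_pos: [0.5954, -0.0337, 0.1214]
eef_rot: [0.282, -0.648, 0.648, -0.282]
wrist_force: [0.4, -0.9, -1.8]
opening: 0.363
t 8.6 tcp [ 0.5954 -0.0337  0.1214] zyaw -42.95 tilt 0.01 F [ 0.4  -0.89 -1.82] M [-0.149 -0.018 -0.005] open 0.363 q [-0.11  0.09  1.43 -0.    1.63  0.64]
```

```bash
python3 -m creep '[[[0,0.0005,0],[0,0,0]],[[0,0.001,0],[0,0,0]],[[0,0.0015,0],[0,0,0]],[[0,0.002,0],[0,0,0]],[[0,0.002,0],[0,0,0]]]';python3 - <<'E'
from h import *
tell()
E
```

```text
t: 9.02
tool_pos: [0.5956, -0.0339, 0.1197]
eef_rot: [0.282, -0.648, 0.649, -0.282]
wrist_force: [2.1, -1.9, -5.3]
opening: 0.364
t 9.02 tcp [ 0.5956 -0.0339  0.1197] zyaw -42.96 tilt 0.04 F [ 2.15 -1.9  -5.3 ] M [-0.29  -0.44   0.055] open 0.364 q [-0.11  0.09  1.43 -0.    1.62  0.64]
```

```bash
python3 -m creep '[[[0,0.001,0.0005],[0,0,0]],[[0,0.002,0.001],[0,0,0]],[[0,0.003,0.001],[0,0,0]],[[0,0.004,0.001],[0,0,0]],[[0,0.005,0.001],[0,0,0]]]';python3 - <<'E'
from h import *
tell()
E
```

```text
t: 9.43
tool_pos: [0.5959, -0.0343, 0.1155]
eef_rot: [-0.282, 0.648, -0.648, 0.282]
wrist_force: [-0.2, 0.7, -6.2]
opening: 0.361
t 9.43 tcp [ 0.5959 -0.0343  0.1155] zyaw -42.95 tilt 0.01 F [-0.18  0.66 -6.22] M [0.01  0.026 0.038] open 0.361 q [-0.11  0.09  1.44 -0.    1.62  0.64]
```

The square is engaged: the hub's underside is 6 mm below the square's top with no force on it. Continuing down in small steps.

```bash
python3 -m creep '[[[0,0.0015,0],[0,0,0]],[[0,0.003,0],[0,0,0]],[[0,0.0045,0],[0,0,0]],[[0,0.006,0],[0,0,0]],[[0,0.007,0],[0,0,0]]]';python3 - <<'E'
from h import *
tell()
E
python3 -m creep '[[[0,0.0015,0],[0,0,0]],[[0,0.003,0],[0,0,0]],[[0,0.004,0],[0,0,0]],[[0,0.005,0],[0,0,0]],[[0,0.006,0],[0,0,0]]]';python3 - <<'E'
from h import *
tell()
E
```

```text
t: 9.85
tool_pos: [0.5959, -0.0343, 0.1101]
eef_rot: [-0.282, 0.648, -0.648, 0.282]
wrist_force: [0.8, -0.6, -5.1]
opening: 0.363
t 9.85 tcp [ 0.5959 -0.0343  0.1101] zyaw -42.95 tilt 0.02 F [ 0.81 -0.61 -5.14] M [-0.033 -0.049  0.005] open 0.363 q [-0.11  0.09  1.44 -0.    1.61  0.64]
t: 10.27
tool_pos: [0.5959, -0.0343, 0.1055]
eef_rot: [-0.282, 0.648, -0.648, 0.282]
wrist_force: [-0.2, -0.1, -6.1]
opening: 0.366
t 10.27 tcp [ 0.5959 -0.0343  0.1055] zyaw -42.95 tilt 0.02 F [-0.22 -0.09 -6.08] M [0.006 0.022 0.001] open 0.366 q [-0.11  0.09  1.45 -0.    1.6   0.64]
```

```bash
python3 -m creep '[[[0,0.001,0],[0,0,0]],[[0,0.0015,0],[0,0,0]],[[0,0.002,0],[0,0,0]],[[0,0.0025,0],[0,0,0]],[[0,0.0025,0],[0,0,0]]]';python3 - <<'E'
from h import *
tell()
E
python3 -m creep '[[[0,0.001,0],[0,0,0]],[[0,0.0015,0],[0,0,0]],[[0,0.0015,0],[0,0,0]],[[0,0.002,0],[0,0,0]],[[0,0.002,0],[0,0,0]]]';python3 - <<'E'
from h import *
tell()
E
```

```text
t: 10.68
tool_pos: [0.5959, -0.0343, 0.1038]
eef_rot: [-0.282, 0.648, -0.648, 0.282]
wrist_force: [-0.6, 0.3, -5.3]
opening: 0.364
t 10.68 tcp [ 0.5959 -0.0343  0.1038] zyaw -42.95 tilt 0.01 F [-0.59  0.35 -5.34] M [0.039 0.082 0.053] open 0.364 q [-0.11  0.09  1.45 -0.    1.59  0.64]
t: 11.1
tool_pos: [0.596, -0.0343, 0.1037]
eef_rot: [0.282, -0.648, 0.649, -0.283]
wrist_force: [-4.5, 0.1, 5.2]
opening: 0.363
t 11.1 tcp [ 0.596  -0.0343  0.1037] zyaw -42.95 tilt 0.06 F [-4.53  0.08  5.17] M [ 0.108  0.933 -0.007] open 0.363 q [-0.11  0.09  1.45 -0.    1.59  0.64]
```

Contact came exactly at the home height (TCP 0.1037, meaning the underside at 0.090) with about 10 N. Releasing and rising.

```bash
python3 -m creep '[[[0,-0.0015,0],[0,0,0]],[[0,-0.0015,0],[0,0,0]],[[0,-0.0015,0],[0,0,0]],[[0,-0.0015,0],[0,0,0]],[[0,-0.0015,0],[0,0,0]]]' 0;python3 - <<'E'
from h import *
tell()
E
python3 -m creep '[[[0,0,0],[0,0,0]],[[0,-0.02,0],[0,0,0]],[[0,-0.07,0],[0,0,0]],[[0,-0.12,0],[0,0,0]],[[0,-0.17,0],[0,0,0]]]';python3 - <<'E'
from h import *
tell()
c=camera_info('wrist');im,d=get_image('wrist');P=grid(c,d)
cv2.imwrite('pics/w4.png',im[:,:,::-1])
k=(d>0)&(np.hypot(P[...,0]-.594,P[...,1]+.034)<.12);q=P[k]
t=q[(q[:,2]>.180)&(q[:,2]<.195)];print('handle',len(t),t.mean(0) if len(t) else 0, cv2.minEnclosingCircle((t[:,:2]*1000).astype(np.float32)) if len(t) else 0)
t=q[(q[:,2]>.133)&(q[:,2]<.14)&(np.hypot(q[:,0]-.594,q[:,1]+.034)<.03)];print('hub',len(t),t.mean(0) if len(t) else 0,cv2.minAreaRect((t[:,:2]*1000).astype(np.float32)) if len(t) else 0)
E
```

```text
t: 11.52
tool_pos: [0.5962, -0.0343, 0.1047]
eef_rot: [0.282, -0.648, 0.649, -0.283]
wrist_force: [0.1, 1.1, 0.3]
opening: 1.001
t 11.52 tcp [ 0.5962 -0.0343  0.1047] zyaw -42.95 tilt 0.07 F [0.15 1.06 0.29] M [-0.035  0.06   0.023] open 1.001 q [-0.11  0.09  1.45 -0.    1.59  0.64]
t: 11.93
tool_pos: [0.5956, -0.0342, 0.233]
eef_rot: [0.282, -0.648, 0.648, -0.282]
wrist_force: [1.4, -0.5, -1.1]
opening: 1.001
t 11.93 tcp [ 0.5956 -0.0342  0.233 ] zyaw -42.95 tilt 0.01 F [ 1.42 -0.51 -1.14] M [-0.022 -0.031  0.042] open 1.001 q [-0.11  0.08  1.24 -0.    1.82  0.64]
handle 1032 [0.64851982 0.02503995 0.18829624] ((648.5341186523438, 25.348440170288086), 11.021967887878418)
hub 1413 [ 0.59486144 -0.03284937  0.1350445 ] ((594.51708984375, -33.172401428222656), (31.966928482055664, 32.053470611572266), 47.19541931152344)
```

View pics/w4.png

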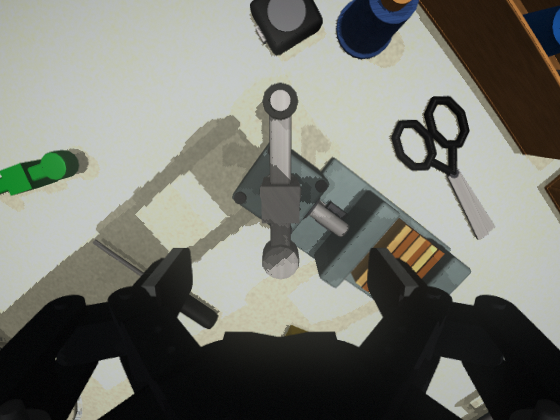

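The crank is home: hub top at 0.135 (expected 0.136), handle top at 0.188, and crank angle 47.2°. In the image the hub is at (280,200) and the handle at (280,100). Now going to the handle.

```bash
python3 -c "
from h import *
plan([.6496,.0243,.215],np.radians(-42.95));plan([.6496,.0243,.148],np.radians(-42.95))"
```

```text
from [ 0.5976 -0.0345  0.2433] shift [-0.1043  0.0385 -0.003 ] turn [-0.0052 -0.     -0.0038] dist 0.083 deg 0.8 t 11.9833
from [ 0.5976 -0.0345  0.2433] shift [-0.1036  0.1278 -0.004 ] turn [-0.0052 -0.     -0.0038] dist 0.123 deg 0.8 t 11.9833
```

```bash
python3 -m creep '[[[-0.05,0.0,-0.003],[0,0,0]],[[-0.1,0.01,-0.003],[0,0,0]],[[-0.104,0.025,-0.003],[0,0,0]],[[-0.104,0.035,-0.003],[0,0,0]],[[-0.104,0.035,-0.003],[0,0,0]]]'; python3 -c "
from h import *
tell();plan([.6496,.0243,.148],np.radians(-42.95))"
```

```text
t: 12.4
tool_pos: [0.6485, 0.0241, 0.214]
eef_rot: [0.28, -0.646, 0.65, -0.285]
wrist_force: [0.1, -0.8, 0.0]
opening: 1.001
t 12.4 tcp [0.6485 0.0241 0.214 ] zyaw -42.92 tilt 0.48 F [ 0.12 -0.8   0.03] M [-0.014 -0.002  0.03 ] open 1.001 q [-0.01  0.22  1.12 -0.    1.79  0.73]
from [0.6485 0.0241 0.214 ] shift [-0.0008  0.088   0.0002] turn [-0.0035  0.0002 -0.0019] dist 0.066 deg 0.5 t 12.4
```

```bash
python3 -m creep '[[[-0.001,0.02,0],[-0.0035,0,-0.002]],[[-0.001,0.045,0],[-0.0035,0,-0.002]],[[-0.001,0.07,0],[-0.0035,0,-0.002]],[[-0.001,0.088,0],[-0.0035,0,-0.002]],[[-0.001,0.088,0],[-0.0035,0,-0.002]]]'; python3 -c "
from h import *
tell()"; python3 -m creep '[[[0,0,0],[0,0,0]],[[0,0,0],[0,0,0]],[[0,0,0],[0,0,0]],[[0,0,0],[0,0,0]],[[0,0,0],[0,0,0]]]' 1 50;python3 -m creep '[[[0,0,0],[0,0,0]],[[0,0,0],[0,0,0]],[[0,0,0],[0,0,0]],[[0,0,0],[0,0,0]],[[0,0,0],[0,0,0]]]'; python3 - <<'E'
from h import *
tell()
im,d=get_image('wrist');cv2.imwrite('pics/w5.png',im[:,:,::-1])
E
```

```text
t: 12.82
tool_pos: [0.6476, 0.0236, 0.1434]
eef_rot: [-0.284, 0.649, -0.648, 0.28]
wrist_force: [0.0, -0.6, -0.6]
opening: 0.994
t 12.82 tcp [0.6476 0.0236 0.1434] zyaw -42.98 tilt 0.38 F [ 0.02 -0.65 -0.64] M [0.014 0.055 0.036] open 0.994 q [-0.02  0.23  1.24 -0.    1.69  0.73]
t: 13.23
tool_pos: [0.648, 0.0236, 0.1447]
eef_rot: [-0.284, 0.649, -0.648, 0.28]
wrist_force: [-0.0, -0.3, 0.8]
opening: 0.3
t: 13.65
tool_pos: [0.6482, 0.0237, 0.1449]
eef_rot: [-0.283, 0.649, -0.648, 0.281]
wrist_force: [1.2, 0.1, -0.7]
opening: 0.233
t 13.65 tcp [0.6482 0.0237 0.1449] zyaw -42.98 tilt 0.24 F [ 1.22  0.14 -0.67] M [-0.006 -0.17  -0.011] open 0.233 q [-0.02  0.23  1.23 -0.    1.69  0.73]
```

View pics/w5.png

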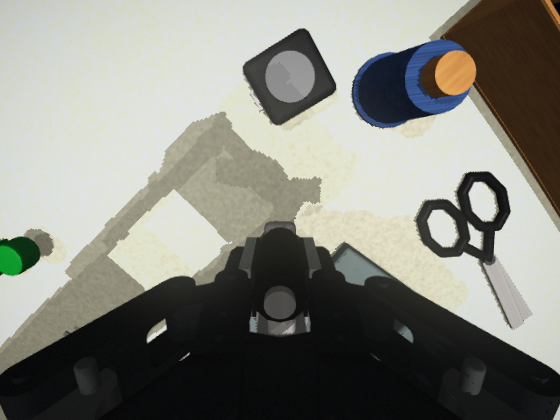

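The fingers hold the black handle (image 280,300); the opening of 0.233 is about 20 mm, which fits the 22 mm sleeve. I'll set up a winding helper that prints what I need, and measure the jaw's remaining travel.

```bash
cat >> h.py <<'E'
CC=np.array([.5939,-.0351]);TH0=47.3;ZH=.145
def wind(step,n=5,cc=CC):
    """print rows for n steps clockwise (deg) from the measured pose"""
    s=ctrl.state();A=R.from_quat(s['eef_rot']).as_matrix();p=s['tool_pos'];r=p[:2]-cc
    th=np.degrees(np.arctan2(r[1],r[0]));t=np.array([-np.sin(np.radians(th)),np.cos(np.radians(th))]);F=s['wrist_force']
    print('t',round(s['t'],2),'theta',round(th,1),'cw mod',round((TH0-th)%360,1),'r',round(np.hypot(*r)*1000,1),'z',p[2].round(4),'Ftan',round(float(F[:2]@t),1),'Frad',round(float(F[:2]@r/np.hypot(*r)),1),'Fz',F[2].round(1),'tilt',np.degrees(np.arccos(-A[2,1])).round(2),'open',round(s['opening'],3))
    rv=R.from_matrix(A.T@Rtool(np.radians(-42.95))).as_rotvec()/np.radians(120);print('turn',rv.round(3))
    st=step if hasattr(step,'__len__') else [step]*n
    a=th
    for x in st:
        a-=x;T=np.array([*(cc+.08*np.array([np.cos(np.radians(a)),np.sin(np.radians(a))])),ZH]);print((A.T@(T-p)/.75).round(4).tolist())
def jaw():
    c=camera_info('top');im,d=get_image('top');P=grid(c,d)
    a=np.radians(10.8);e=np.array([[np.cos(a),np.sin(a)],[-np.sin(a),np.cos(a)]])
    L=(P[...,:2]-np.array([.594,-.0335]))@e.T
    k=(d>0)&(np.abs(L[...,0])<.045)&(L[...,1]<-.05)&(L[...,1]>-.26)
    y=L[...,1][k];z=P[...,2][k];x=L[...,0][k]
    m=(z>.0775)&(z<.09)&(np.abs(x)<.04);j=m&(y>-.17);f=m&(y<-.18)
    pk=(z>.062)&(z<.0755)&(y<-.12)
    print('jaw y',np.percentile(y[j],[3,50,97]).round(4),j.sum(),'pack',np.percentile(y[pk],[4,50,96]).round(4),'fixed',np.percentile(y[f],[3,50,97]).round(4))
E
python3 - <<'E'
from h import *
jaw();wind(10)
E
```

```text
jaw y [-0.1179 -0.1047 -0.0931] 179 pack [-0.2009 -0.1704 -0.1403] fixed [-0.2314 -0.2162 -0.2012]
t 13.75 theta 47.3 cw mod 0.0 r 80.0 z 0.1449 Ftan -0.3 Frad 0.4 Fz -0.3 tilt 0.24 open 0.234
turn [ 0.001 -0.     0.001]
[0.0016, -0.0002, 0.0185]
[0.0063, -0.0002, 0.0365]
[0.0141, -0.0002, 0.0534]
[0.0247, -0.0003, 0.0687]
[0.0378, -0.0003, 0.0819]
```

```bash
python3 -m creep '[[[0.0016,0,0.0185],[0,0,0]],[[0.0063,0,0.0365],[0,0,0]],[[0.0141,0,0.0534],[0,0,0]],[[0.0247,0,0.0687],[0,0,0]],[[0.0378,0,0.0819],[0,0,0]]]'; python3 - <<'E'
from h import *
wind(15)
E
```

```text
t: 14.17
tool_pos: [0.6745, -0.0382, 0.145]
eef_rot: [-0.283, 0.649, -0.647, 0.282]
wrist_force: [-2.0, 5.6, -0.2]
opening: 0.23
t 14.17 theta -2.2 cw mod 49.5 r 80.6 z 0.145 Ftan 5.6 Frad -2.2 Fz -0.2 tilt 0.25 open 0.23
turn [0.002 0.    0.   ]
[0.0239, -0.0001, 0.0146]
[0.0503, -0.0001, 0.0233]
[0.0781, -0.0001, 0.0248]
[0.1054, -0.0, 0.0191]
[0.1302, 0.0, 0.0066]
```

```bash
python3 -m creep '[[[0.0239,0,0.0146],[0,0,0]],[[0.0503,0,0.0233],[0,0,0]],[[0.0781,0,0.0248],[0,0,0]],[[0.1054,0,0.0191],[0,0,0]],[[0.1302,0,0.0066],[0,0,0]]]'; python3 - <<'E'
from h import *
wind(15)
E
```

```text
t: 14.58
tool_pos: [0.6125, -0.1142, 0.145]
eef_rot: [-0.282, 0.649, -0.647, 0.283]
wrist_force: [4.4, 6.3, -3.7]
opening: 0.235
t 14.58 theta -76.7 cw mod 124.0 r 81.3 z 0.145 Ftan 5.7 Frad -5.1 Fz -3.7 tilt 0.17 open 0.235
turn [ 0.001  0.    -0.001]
[0.02, -0.0, -0.0198]
[0.0354, 0.0, -0.043]
[0.0443, 0.0001, -0.0693]
[0.0461, 0.0001, -0.0971]
[0.0407, 0.0002, -0.1244]
```

```bash
python3 -m creep '[[[0.02,0,-0.0198],[0,0,0]],[[0.0354,0,-0.043],[0,0,0]],[[0.0443,0,-0.0693],[0,0,0]],[[0.0461,0,-0.0971],[0,0,0]],[[0.0407,0,-0.1244],[0,0,0]]]'; python3 - <<'E'
from h import *
wind(15)
E
```

```text
t: 15.0
tool_pos: [0.5238, -0.0741, 0.1449]
eef_rot: [-0.281, 0.649, -0.648, 0.283]
wrist_force: [11.8, 1.4, -9.1]
opening: 0.233
t 15.0 theta -150.9 cw mod 198.2 r 80.2 z 0.1449 Ftan 4.5 Frad -11.0 Fz -9.1 tilt 0.21 open 0.233
turn [-0.001 -0.001 -0.002]
[-0.0122, -0.0001, -0.0251]
[-0.0302, -0.0, -0.0463]
[-0.0531, 0.0, -0.0621]
[-0.0794, 0.0001, -0.0715]
[-0.1071, 0.0002, -0.0737]
```

```bash
sed -i 's/^CC=.*;TH0/CC=np.array([.5952,-.0346]);TH0/' h.py; python3 - <<'E'
from h import *
wind(15)
E
```

```text
t 15.0 theta -151.0 cw mod 198.3 r 81.6 z 0.1449 Ftan 4.5 Frad -11.0 Fz -9.1 tilt 0.21 open 0.233
turn [-0.001 -0.001 -0.002]
[-0.014, -0.0001, -0.0245]
[-0.0321, -0.0, -0.0457]
[-0.055, 0.0, -0.0614]
[-0.0813, 0.0001, -0.0707]
[-0.1091, 0.0002, -0.0729]
```

```bash
python3 -m creep '[[[-0.014,0,-0.0245],[0,0,0]],[[-0.0321,0,-0.0457],[0,0,0]],[[-0.055,0,-0.0614],[0,0,0]],[[-0.0813,0,-0.0707],[0,0,0]],[[-0.1091,0,-0.0729],[0,0,0]]]'; python3 - <<'E'
from h import *
wind(15)
E
```

```text
t: 15.42
tool_pos: [0.539, 0.022, 0.1448]
eef_rot: [0.281, -0.648, 0.65, -0.282]
wrist_force: [2.1, -9.5, -5.0]
opening: 0.233
t 15.42 theta 134.8 cw mod 272.5 r 79.8 z 0.1448 Ftan 5.2 Frad -8.2 Fz -5.0 tilt 0.14 open 0.233
turn [-0.001 -0.001  0.   ]
[-0.0275, -0.0002, 0.0043]
[-0.0528, -0.0002, 0.0159]
[-0.0743, -0.0002, 0.0336]
[-0.0904, -0.0001, 0.0563]
[-0.1002, -0.0, 0.0824]
```

```bash
sed -i 's/ZH=.145/ZH=.144/; s/cc+.08\*/cc+.0795*/' h.py; python3 - <<'E'
from h import *
wind(15)
jaw()
E
```

```text
t 15.42 theta 134.8 cw mod 272.5 r 79.8 z 0.1448 Ftan 5.2 Frad -8.2 Fz -5.0 tilt 0.14 open 0.233
turn [-0.001 -0.001  0.   ]
[-0.0273, 0.0011, 0.0049]
[-0.0524, 0.0011, 0.0164]
[-0.0738, 0.0012, 0.034]
[-0.0898, 0.0012, 0.0566]
[-0.0995, 0.0013, 0.0825]
jaw y [-0.1295 -0.1173 -0.1052] 181 pack [-0.2009 -0.1699 -0.1393] fixed [-0.2313 -0.2167 -0.2015]
```

```bash
python3 -m creep '[[[-0.0273,0.001,0.0049],[0,0,0]],[[-0.0524,0.0011,0.0164],[0,0,0]],[[-0.0738,0.0012,0.034],[0,0,0]],[[-0.0898,0.0012,0.0566],[0,0,0]],[[-0.0995,0.0013,0.0825],[0,0,0]]]'; python3 - <<'E'
from h import *
wind(15)
E
```

```text
t: 15.88
tool_pos: [0.6364, 0.0347, 0.1431]
eef_rot: [0.283, -0.648, 0.65, -0.28]
wrist_force: [-13.0, -8.0, 0.4]
opening: 0.235
t 15.88 theta 59.2 cw mod 348.1 r 80.6 z 0.1431 Ftan 7.1 Frad -13.5 Fz 0.4 tilt 0.25 open 0.235
turn [-0.001 -0.001  0.002]
[-0.0009, -0.0012, 0.0279]
[0.004, -0.0011, 0.0551]
[0.0158, -0.001, 0.0802]
[0.0337, -0.0009, 0.1013]
[0.0564, -0.0008, 0.1171]
```

```bash
python3 -m creep '[[[0,0,0],[0,0,0]],[[0,0,0],[0,0,0]],[[0,0,0],[0,0,0]],[[0,0,0],[0,0,0]],[[0,0,0],[0,0,0]]]'; python3 - <<'E'
from h import *
wind(12)
E
```

```text
t: 16.3
tool_pos: [0.6363, 0.0342, 0.1433]
eef_rot: [0.283, -0.647, 0.65, -0.28]
wrist_force: [-0.4, -2.2, 1.5]
opening: 0.232
t 16.3 theta 59.1 cw mod 348.2 r 80.1 z 0.1433 Ftan -0.7 Frad -2.1 Fz 1.5 tilt 0.28 open 0.232
turn [-0.001 -0.001  0.002]
[-0.0016, -0.0008, 0.0222]
[0.0006, -0.0008, 0.0442]
[0.0074, -0.0007, 0.0654]
[0.0184, -0.0006, 0.0846]
[0.0331, -0.0005, 0.1011]
```

```bash
python3 -m creep '[[[-0.0016,0,0.0222],[0,0,0]],[[0.0006,0,0.0442],[0,0,0]],[[0.0074,0,0.0654],[0,0,0]],[[0.0184,0,0.0846],[0,0,0]],[[0.0331,0,0.1011],[0,0,0]]]'; python3 - <<'E'
from h import *
wind(12)
E
```

```text
t: 16.72
tool_pos: [0.6755, -0.0344, 0.1441]
eef_rot: [0.282, -0.648, 0.649, -0.282]
wrist_force: [-0.3, 4.6, 1.6]
opening: 0.232
t 16.72 theta 0.1 cw mod 47.2 r 80.3 z 0.1441 Ftan 4.6 Frad -0.2 Fz 1.6 tilt 0.1 open 0.232
turn [-0.001 -0.     0.001]
[0.0184, 0.0002, 0.0126]
[0.0385, 0.0003, 0.022]
[0.0601, 0.0003, 0.027]
[0.0822, 0.0003, 0.0274]
[0.104, 0.0004, 0.0232]
```

```bash
python3 -m creep '[[[0.0184,0,0.0126],[0,0,0]],[[0.0385,0,0.022],[0,0,0]],[[0.0601,0,0.027],[0,0,0]],[[0.0822,0,0.0274],[0,0,0]],[[0.104,0,0.0232],[0,0,0]]]'; python3 - <<'E'
from h import *
wind(8)
jaw()
E
```

```text
t: 17.13
tool_pos: [0.6361, -0.1043, 0.1451]
eef_rot: [0.281, -0.647, 0.65, -0.284]
wrist_force: [4.3, 2.8, 0.7]
opening: 0.232
t 17.13 theta -59.6 cw mod 106.9 r 80.8 z 0.1451 Ftan 5.2 Frad -0.2 Fz 0.7 tilt 0.3 open 0.232
turn [-0.002 -0.    -0.001]
[0.0133, 0.0014, -0.0069]
[0.0263, 0.0014, -0.014]
[0.0382, 0.0013, -0.0228]
[0.0487, 0.0012, -0.0332]
[0.0577, 0.0012, -0.0449]
jaw y [-0.138  -0.1253 -0.1136] 120 pack [-0.1862 -0.1633 -0.1447] fixed [-0.2315 -0.2225 -0.2064]
```

```bash
python3 -m creep '[[[0.0133,0.0014,-0.0069],[0,0,0]],[[0.0263,0.0014,-0.014],[0,0,0]],[[0.0382,0.0013,-0.0228],[0,0,0]],[[0.0487,0.0012,-0.0332],[0,0,0]],[[0.0577,0.0012,-0.0449],[0,0,0]]]'; python3 - <<'E'
from h import *
wind(6)
E
```

```text
t: 17.6
tool_pos: [0.5802, -0.1144, 0.1452]
eef_rot: [0.28, -0.647, 0.65, -0.283]
wrist_force: [4.8, 1.8, 1.2]
opening: 0.232
t 17.6 theta -100.6 cw mod 147.9 r 81.2 z 0.1452 Ftan 4.4 Frad -2.7 Fz 1.2 tilt 0.36 open 0.232
turn [-0.003 -0.001 -0.001]
[0.0036, 0.0015, -0.0109]
[0.008, 0.0014, -0.021]
[0.0113, 0.0014, -0.0316]
[0.0135, 0.0013, -0.0425]
[0.0146, 0.0012, -0.0536]
```

```bash
python3 -m creep '[[[0.0036,0.0015,-0.0109],[0,0,0]],[[0.008,0.0014,-0.021],[0,0,0]],[[0.0113,0.0014,-0.0316],[0,0,0]],[[0.0135,0.0013,-0.0425],[0,0,0]],[[0.0146,0.0012,-0.0536],[0,0,0]]]'; python3 - <<'E'
from h import *
wind(6)
jaw()
E
```

```text
t: 18.02
tool_pos: [0.5439, -0.0969, 0.1455]
eef_rot: [0.279, -0.645, 0.652, -0.283]
wrist_force: [2.3, -5.2, 2.8]
opening: 0.234
t 18.02 theta -129.5 cw mod 176.8 r 80.7 z 0.1455 Ftan 5.1 Frad 2.6 Fz 2.8 tilt 0.67 open 0.234
turn [-0.006 -0.002 -0.001]
[-0.0015, 0.0018, -0.0112]
[-0.0025, 0.0017, -0.0223]
[-0.0047, 0.0016, -0.0331]
[-0.008, 0.0015, -0.0437]
[-0.0124, 0.0013, -0.0539]
jaw y [-0.1397 -0.1355 -0.129 ] 5 pack [-0.2014 -0.1812 -0.1482] fixed [-0.2313 -0.2158 -0.202 ]
```

```bash
python3 -m creep '[[[-0.0015,0.0012,-0.0112],[-0.004,0,0]],[[-0.0025,0.0012,-0.0223],[-0.006,-0.002,0]],[[-0.0047,0.001,-0.0331],[-0.006,-0.002,0]],[[-0.008,0.001,-0.0437],[-0.006,-0.002,0]],[[-0.0124,0.001,-0.0539],[-0.006,-0.002,0]]]'; python3 - <<'E'
from h import *
wind(8)
im,d=get_image('side');cv2.imwrite('pics/s6.png',cv2.resize(im[190:320,250:390,::-1],None,fx=5,fy=4.5,interpolation=cv2.INTER_CUBIC))
E
```

```text
t: 18.48
tool_pos: [0.52, -0.0631, 0.1453]
eef_rot: [0.282, -0.648, 0.649, -0.282]
wrist_force: [1.0, -6.3, 3.2]
opening: 0.231
t 18.48 theta -159.3 cw mod 206.6 r 80.5 z 0.1453 Ftan 6.2 Frad 1.3 Fz 3.2 tilt 0.07 open 0.231
turn [-0.001 -0.     0.   ]
[-0.0086, 0.0018, -0.0122]
[-0.0178, 0.0017, -0.0238]
[-0.0284, 0.0017, -0.034]
[-0.0405, 0.0017, -0.0427]
[-0.0535, 0.0017, -0.0495]
```

View pics/s6.png

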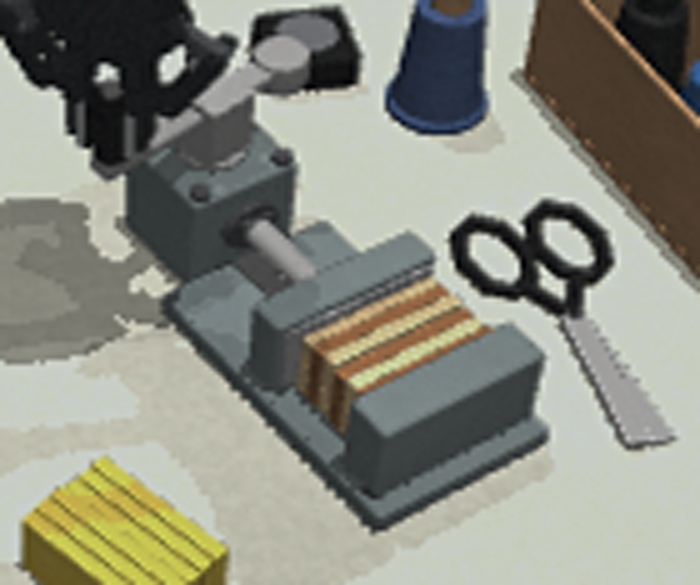

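The side view at 566° shows the jaw (crop 340,290) against the pack, the pack against the fixed jaw, and the crank hub standing on the collar. From the jaw measurements, contact fell near 506°, so I'll wind to about 690°.

```bash
python3 -m creep '[[[-0.0086,0.0012,-0.0122],[0,0,0]],[[-0.0178,0.0012,-0.0238],[0,0,0]],[[-0.0284,0.0012,-0.034],[0,0,0]],[[-0.0405,0.0012,-0.0427],[0,0,0]],[[-0.0535,0.0012,-0.0495],[0,0,0]]]'; python3 - <<'E'
from h import *
wind(8)
jaw()
E
```

```text
t: 18.95
tool_pos: [0.5197, -0.008, 0.1449]
eef_rot: [0.282, -0.648, 0.649, -0.282]
wrist_force: [0.9, -6.5, 1.8]
opening: 0.231
t 18.95 theta 160.6 cw mod 246.7 r 80.1 z 0.1449 Ftan 5.9 Frad -3.0 Fz 1.8 tilt 0.14 open 0.231
turn [-0.001 -0.     0.001]
[-0.0142, 0.0012, -0.0042]
[-0.0287, 0.0011, -0.0072]
[-0.0435, 0.0011, -0.0081]
[-0.0582, 0.0011, -0.007]
[-0.0727, 0.0011, -0.0038]
jaw y [-0.139  -0.1268 -0.1152] 169 pack [-0.2007 -0.1734 -0.1453] fixed [-0.2306 -0.2159 -0.2017]
```

```bash
python3 -m creep '[[[-0.0142,0.0011,-0.0042],[0,0,0]],[[-0.0287,0.0011,-0.0072],[0,0,0]],[[-0.0435,0.0011,-0.0081],[0,0,0]],[[-0.0582,0.0011,-0.007],[0,0,0]],[[-0.0727,0.0011,-0.0038],[0,0,0]]]'; python3 - <<'E'
from h import *
wind([8,8,8,8,5])
jaw()
E
```

```text
t: 19.42
tool_pos: [0.5549, 0.0345, 0.1441]
eef_rot: [0.283, -0.647, 0.649, -0.281]
wrist_force: [-3.6, -7.6, 3.1]
opening: 0.233
t 19.42 theta 120.2 cw mod 287.1 r 79.9 z 0.1441 Ftan 6.9 Frad -4.8 Fz 3.1 tilt 0.21 open 0.233
turn [-0.001 -0.     0.001]
[-0.0137, 0.0001, 0.0058]
[-0.0266, 0.0001, 0.0129]
[-0.0385, 0.0001, 0.0218]
[-0.0489, 0.0001, 0.0322]
[-0.0547, 0.0001, 0.0394]
jaw y [-0.1393 -0.1263 -0.1148] 182 pack [-0.201  -0.1742 -0.1459] fixed [-0.2307 -0.2164 -0.2016]
```

```bash
python3 -m creep '[[[-0.0137,0,0.0058],[0,0,0]],[[-0.0266,0,0.0129],[0,0,0]],[[-0.0385,0,0.0218],[0,0,0]],[[-0.0489,0,0.0322],[0,0,0]],[[-0.0547,0,0.0394],[0,0,0]]]'; python3 -m creep '[[[0,0,0],[0,0,0]],[[0,0,0],[0,0,0]],[[0,0,0],[0,0,0]],[[0,0,0],[0,0,0]],[[0,0,0],[0,0,0]]]';python3 - <<'E'
from h import *
wind(5)
jaw()
E
```

```text
t: 19.88
tool_pos: [0.6048, 0.0448, 0.1435]
eef_rot: [0.284, -0.648, 0.649, -0.281]
wrist_force: [-8.0, -2.7, 5.1]
opening: 0.233
t: 20.3
tool_pos: [0.6047, 0.0446, 0.1436]
eef_rot: [0.284, -0.648, 0.649, -0.281]
wrist_force: [-0.7, -1.3, 4.6]
opening: 0.23
t 20.3 theta 83.2 cw mod 324.1 r 79.8 z 0.1436 Ftan 0.5 Frad -1.4 Fz 4.6 tilt 0.32 open 0.23
turn [0.    0.    0.003]
[-0.0048, -0.0005, 0.0079]
[-0.0092, -0.0005, 0.0161]
[-0.0129, -0.0006, 0.0245]
[-0.0159, -0.0006, 0.0333]
[-0.018, -0.0006, 0.0423]
jaw y [-0.1393 -0.1269 -0.1148] 178 pack [-0.2007 -0.1735 -0.1459] fixed [-0.2305 -0.2155 -0.201 ]
```

Wound 684° in total, about 180° past contact. The jaw has stood still at y = −127 mm throughout that last part, so the grip is about 55 N. Letting go of the handle and rising.

```bash
python3 -m creep '[[[0,0,0],[0,0,0]],[[0,0,0],[0,0,0]],[[0,0,0],[0,0,0]],[[0,0,0],[0,0,0]],[[0,0,0],[0,0,0]]]' 0.3; python3 -c "
from h import *
tell()"; python3 -m creep '[[[0,-0.015,0],[0,0,0]],[[0,-0.04,0],[0,0,0]],[[0,-0.08,0],[0,0,0]],[[0,-0.13,0],[0,0,0]],[[0,-0.17,0],[0,0,0]]]'; python3 -c "
from h import *
tell();plan([.50,-.05,.30],np.radians(-43))"
```

```text
t: 20.77
tool_pos: [0.6046, 0.0448, 0.1432]
eef_rot: [0.284, -0.648, 0.649, -0.28]
wrist_force: [0.2, -0.2, 0.1]
opening: 0.699
t 20.77 tcp [0.6046 0.0448 0.1432] zyaw -42.91 tilt 0.33 F [ 0.23 -0.25  0.15] M [-0.014  0.004 -0.008] open 0.699 q [ 0.02  0.11  1.36 -0.    1.67  0.77]
t: 21.18
tool_pos: [0.605, 0.0454, 0.2739]
eef_rot: [0.284, -0.648, 0.649, -0.281]
wrist_force: [0.7, 0.5, 0.5]
opening: 0.701
t 21.18 tcp [0.605  0.0454 0.2739] zyaw -42.91 tilt 0.26 F [0.68 0.53 0.47] M [-0.076 -0.053  0.005] open 0.701 q [ 0.02  0.13  1.12 -0.    1.9   0.77]
from [0.605  0.0454 0.2739] shift [ 0.1886 -0.0339 -0.0159] turn [-0.0001  0.0008  0.0021] dist 0.144 deg 0.3 t 21.1833
```

```bash
python3 -m creep '[[[0.05,-0.03,0],[0,0,0]],[[0.09,-0.034,0],[0,0,0]],[[0.13,-0.034,0],[0,0,0]],[[0.17,-0.034,0],[0,0,0]],[[0.17,-0.034,0],[0,0,0]]]'; python3 -m creep '[[[0,0,0],[0,0,0]],[[0,0,0],[0,0,0]],[[0,0,0],[0,0,0]],[[0,0,0],[0,0,0]],[[0,0,0],[0,0,0]]]'; python3 - <<'E'
from h import *
tell();jaw()
for n in ('wrist','side','top'):
    c=camera_info(n);im,d=get_image(n);cv2.imwrite(f'pics/{n}7.png',im[:,:,::-1] if n!='side' else cv2.resize(im[190:320,250:390,::-1],None,fx=5,fy=4.5,interpolation=cv2.INTER_CUBIC))
    P=grid(c,d);k=(d>0)&(np.hypot(P[...,0]-.594,P[...,1]+.034)<.1);q=P[k]
    t=q[(q[:,2]>.180)&(q[:,2]<.195)];print(n,'handle',len(t),np.median(t,0).round(4) if len(t) else 0)
    t=q[(q[:,2]>.131)&(q[:,2]<.141)&(np.hypot(q[:,0]-.594,q[:,1]+.034)<.016)];print('hub',len(t),np.median(t,0).round(4) if len(t) else 0)
E
```

```text
t: 21.6
tool_pos: [0.5159, -0.0509, 0.3026]
eef_rot: [0.282, -0.647, 0.65, -0.28]
wrist_force: [-0.9, 0.1, -0.2]
opening: 0.699
t: 22.02
tool_pos: [0.5163, -0.0503, 0.3022]
eef_rot: [0.283, -0.647, 0.65, -0.28]
wrist_force: [-0.4, 0.3, 0.4]
opening: 0.699
t 22.02 tcp [ 0.5163 -0.0503  0.3022] zyaw -43.05 tilt 0.31 F [-0.44  0.28  0.43] M [ 0.022 -0.024  0.026] open 0.699 q [-0.16 -0.1   1.29 -0.01  1.95  0.59]
jaw y [-0.1384 -0.132  -0.1232] 11 pack [-0.2003 -0.1787 -0.1478] fixed [-0.2319 -0.2236 -0.2023]
wrist handle 638 [0.5986 0.0453 0.1875]
hub 809 [ 0.5942 -0.0339  0.1351]
side handle 39 [0.598  0.04   0.1882]
hub 71 [ 0.5934 -0.0337  0.1365]
top handle 40 [0.5981 0.0459 0.1874]
hub 0 0
```

View pics/wrist7.png

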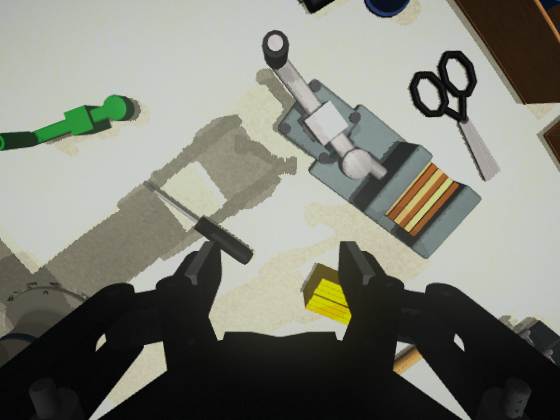

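View pics/side7.png

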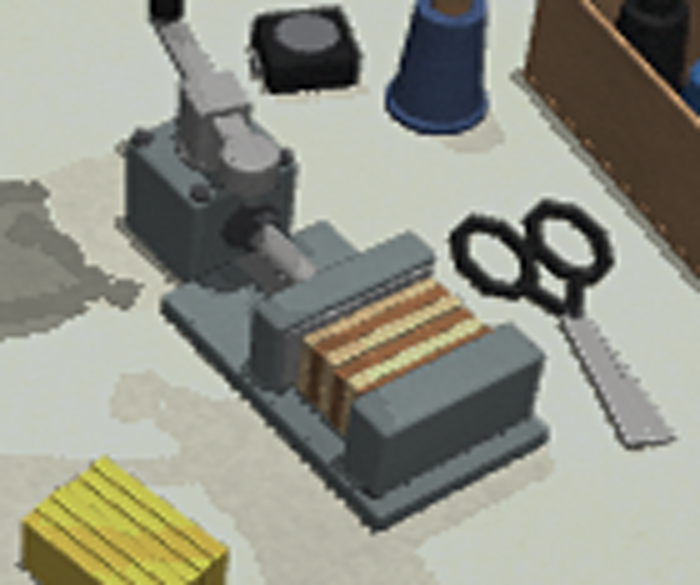

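View pics/top7.png

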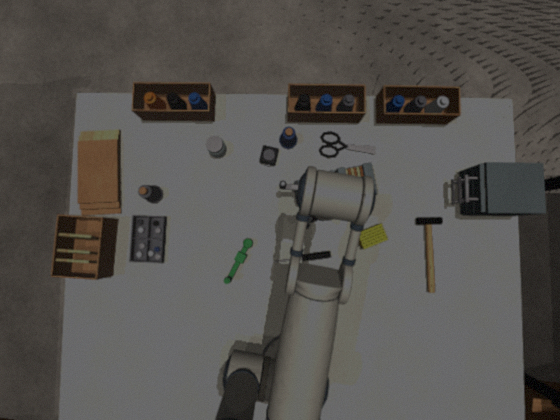

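The final views show the crank home (hub top at 0.135 to 0.1365), the handle at 87° (about 680° of winding), the pack tight between both jaws, and the bystanders where they were. The arm is clear, so I'm handing in.

```bash
python3 -c "
from h import *
print(order.finish_job())"
```

```text
the job is handed in; nothing more can be done
None
```

I fitted the crank fully home on the shaft and wound it clockwise by its black handle until the jaw closed on the pack, then about half a turn more. The job is handed in, at about 22 s of the 72 s allowed.

- **Fitting:** I eased the crank on at the shaft's seen angle of about 47°. The contact force stayed around 10 N. Its hub top now measures 0.135–0.1365 m, against 0.136 m when fully home.
- **Winding:** The handle went round about 680–684° in all. The jaw stopped at y ≈ −127 mm, which puts contact at about 497–506°, so roughly half a turn past contact. By the given rate that is about 55 N of grip; I worked this out from the angle and did not measure it.
- **Last checks:** The side picture shows the pack tight between both jaws. The bystanders I could see in the pictures had not moved. The gripper is open and clear of everything.
- **Checks that disagreed or were weak:**
  - The wrist camera sat about 2 mm off sideways from the fingers. I allowed for that, and the nose on the shaft took up the rest.
  - The side camera placed things 4–7 mm nearer to it than the top camera did.
  - The last top-camera jaw reading, after I let go, was mostly hidden by the arm and unusable. I relied on the readings just before that and on the side picture.
  - The push needed at the handle rose only a little during clamping, from about 5 N to 8 N.

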